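# Pull a pivot bracket and spacer into line with tapered pins

## Robot

A 6-joint arm with a two-finger parallel gripper is mounted at the origin on a cart in front of the work surface, level with it; the furniture and walls round the work are solid. World frame = base frame: x ahead of the robot, y to its left, z up, the work surface at z = 0. Lengths are in m, angles in rad, forces in N, time in s.
With the tool pointing down it reaches from about 0.325 to 0.85 m from the base axis. Payload 15.5 kg.
Tool frame: the origin (TCP) lies at the very end of the fingers, on their centre line; the grasp point (between the pads) lies 19 mm behind it; z points along the fingers, y is the line along which they close (so a half turn about z gives the same grasp; the last joint's range is limited). The gripper opens to 91 mm and grips with 3 to 60 N. Pads are 32 mm wide; open, the fingers measure 118 mm over their backs; the gripper's body (76 mm by 178 mm) begins 60 mm behind the grasp point.
Start: joints at [-1.397, 0.494, 1.345, -0, 1.302, -0.096], TCP at [0.166, -0.603, 0.214] pointing down, gripper open.
Joint ranges: [-2.91, 2.91], [-0.82, 2.16], [0.22, 2.67], [-1.22, 4.37], [0.12, 2.79], [-3.08, 3.08]. Speed limits (rad/s): [1.89, 1.89, 2.57, 3.01, 3.01, 3.01].

## Interface

Orientations are given as a rotation vector (axis times angle).
In Python, from plant import get_state, cams, job gives the robot as it stands.
- The arm moves only by the tool drive_tool, never from a script. Its argument "plan" is a list of rows, each an object of numbers: "gripper": the closure, from -1 (fully open) to 1 (shut); "tx", "ty", "tz": the shift along the tool's x, y, z in mm; "ax", "ay", "az": the turn, a rotation vector about the tool's x, y, z in degrees. A call has exactly 10 rows; each row is the pose to reach, as a shift and turn from the pose commanded when the call began, along the tool's axes at that moment; what a row does not reach only later rows make up. A row lasts 1/12 s, in which the tool goes at most 41.7 mm and 7.16 degrees, less where a joint would pass 70% of its speed; a pose out of reach is approached as far as the arm can. A call with a gripper value outside its range is refused whole. The fingers move at their own pace and stop on an object; "force" is the grip in N (left out, the last holds). Time passes only in rows, so rows that repeat a pose let the fingers close, or fill a call up. It gives the time, the measured TCP pose, the force, the opening and the grip force at its end, in the units of the state.
- get_state(): the state, without advancing time (a new reading comes with each control period).
- cams.snapshot(name): name is "scene" or "top"; returns a dict with "img" (384x512x3 uint8, blue, green, red), "vertical_fov" (degrees; the focal length in pixels is half the picture's height over the tangent of half this angle, whatever the lens; pixels are square), "cx", "cy" (the principal point, pixels), "eye" and "orientation" of the camera in the world. Camera axes: x right, y down, z forward; pixel columns grow to the right and rows downward; lengths in m; the calibration is good to about 2 mm. A picture is of the moment at which its call begins. There is no depth.
- job.finish_job(): hands the job in; it is judged then, once.
The state is a dict: "time_s": time; "qpos": joint angles; "dq": joint speeds; "tau": joint torques, N m; "tool_pos": TCP position; "eef_rot": TCP orientation; "ft_force": force on the tool from outside, world axes, zero at the start; "wrist_torque": the same for the moment, N m; "gripper_width": opening from 0.0 (shut) to 1.0 (fully open); "gripper_force": force on a finger pad.
Only numpy, scipy, OpenCV 4.12 (cv2) and the standard library are available. Lean on these libraries where they do the work, as an engineer would, in place of code of your own. Each camera call takes 0.05 s, during which the arm holds its last target. There are 200 camera calls.

## Task

Set the pivot bracket on top of the spacer plate on the jig base, lengthwise along the base (either end first), then push both tapered pins down through the end holes of bracket, spacer and base, so that the skewed plates are pulled into line and both pin collars sit fully home on the bracket. Leave the hexagon-headed bolt in the rack and do not knock or shift the other things around the work.

Things in the scene. Friction and masses are not known exactly. Their poses are not given: they have to be found in the camera images.
- jig: Fixed jig base: dark steel block 62 (x) x 144 (y) x 34 (z) mm, with a foot rail 8 mm wide and 10 mm high along each long side. Origin at the centre of its underside; y is its long axis. Two straight through bores, 21.5 mm in diameter, at y = -52 and +52 mm. A wall cabinet hangs over the far side, its bottom 590 mm above the worktop; bench lathes stand left and right.
- jig_hole0 (a point): Centre of the mouth of the jig base's bore at y = -52 mm, on its top face, 34 mm above the worktop.
- jig_hole1 (a point): Centre of the mouth of the jig base's bore at y = +52 mm, on its top face, 34 mm above the worktop.
- spacer: Loose aluminium plate 62 x 144 x 10 mm, 0.25 kg, lying skewed by some millimetres on the jig base. Origin at the centre of its underside, y along its length; two through holes, 21.5 mm in diameter, at y = -52 and +52 mm. It slides easily on the jig (oiled metal), so a pin's taper shifts it into line.
- bracket: Loose steel pivot bracket, 0.35 kg, on the worktop: foot plate 62 (x) x 144 (y) x 10 mm with two through holes, 21.5 mm in diameter, at y = -52 and +52 mm; in its middle an upright lug 12 mm thick (x), 44 mm wide (y), with a rounded top 60 mm above the underside: grasp it there. Origin at the centre of the underside. Half a turn about z makes no difference.
- rack: The fixed wooden rack: a block 50 (x) x 150 (y) x 56 (z) mm with three holes 21.5 mm in diameter through its top at y = -52, 0 and +52 mm. Origin at the centre of its underside. It holds the two tapered pins and the hexagon-headed bolt upright, in any order.
- taper_pin_a: Loose steel tapered pin, 0.18 kg, nose down in a rack hole. Origin on its axis at the underside of its collar, z up. Below: parallel body 20 mm in diameter for 23 mm, then a taper to an 8 mm tip at z = -50. Above: collar 34 mm in diameter, 5 mm thick, then a ribbed round grip 24 mm in diameter, z = 5 to 47. Fully home, its origin is 54 mm above the jig base's underside.
- taper_pin_b: The second tapered alignment pin, identical to the first.
- hex_bolt: Loose steel bolt standing in the remaining rack hole: low hexagonal head 30 mm wide over corners and 16 mm high, with a plain untapered shank 19 mm in diameter and 48 mm long. Origin on its axis at the underside of its head. To be left in the rack.
- oil_can: Bystander: red oil can with a thin spout, 58 x 105 x 162 mm; origin at its underside. Leave alone.
- v_block: Bystander: small ground steel V-block, 36 x 48 x 34 mm; origin at the centre of its underside. Leave alone.
- screw_tin: Bystander: round tin with a lid, 61 mm in diameter, 42 mm high; origin at the centre of its underside. Leave alone.
- tape_measure: Bystander: yellow tape measure, 31 x 76 x 58 mm; origin at its underside. Leave alone.

How it is judged:
By the outcome, as a careful person would: the job done as asked, in the order asked, and still so for the second after the job is handed in, with the robot touching nothing.
It also fails if it takes over 66 s, if anything falls off the work surface, if the arm or the gripper's body presses on something with over 40 N, if the wrist force passes 120 N, or if a joint passes its speed limit or range.

## Working session

There is one attempt and no reset: what is moved stays moved. The work goes in short steps, Python scripts to look and compute and a tool call to move; the robot and the scene stay as the last step left them, time stands still between calls to the robot, and variables do not carry over. Pictures are saved under pics/ and viewed, at most 11 in all, crops included, and the job is handed in when it is done.

Besides the shell and the picture viewer there is one more tool, called after "Emit:" in YAML: its name, and indented under it one key for each argument. drive_tool: Moves the arm, as the interface text tells. Its arguments: {"type":"object","properties":{"plan":{"type":"array","items":{"type":"object","properties":{"gripper":{"type":"number"},"tx":{"type":"number"},"ty":{"type":"number"},"tz":{"type":"number"},"ax":{"type":"number"},"ay":{"type":"number"},"az":{"type":"number"}}}},"force":{"type":"number"}},"required":["plan"]}

```bash
mkdir -p pics; ls
python3 - <<'E'
from plant import get_state,cams
import cv2
print(get_state())
for n in("scene","top"):
    s=cams.snapshot(n);cv2.imwrite(f"pics/{n}0.png",s["img"]);print({k:v for k,v in s.items() if k!="img"})
E
```

```text
pics
{'time_s': 0.0, 'qpos': array([-1.39748605e+00,  4.94214811e-01,  1.34611286e+00, -3.80721862e-05,
        1.30253338e+00, -9.55036794e-02]), 'dq': array([ 0.00152504, -0.00033033, -0.00069424, -0.00057805, -0.00051079,
       -0.00052202]), 'tau': array([ 4.23843376e-03, -8.78810048e+01, -3.81857336e+01,  7.08291074e-02,
        5.33520919e-02, -9.27534120e-05]), 'tool_pos': array([ 0.16591425, -0.60217639,  0.2133248 ]), 'eef_rot': array([-3.11200181e+00, -4.20827865e-01,  1.35048060e-04]), 'ft_force': array([ 0.48221541, -0.66065651, -0.19289608]), 'wrist_torque': array([-0.03466327,  0.01510792,  0.07013711]), 'gripper_force': 0.0, 'gripper_width': 0.9956673109800396}
{'vertical_fov': 54.881824843505846, 'cx': 254.65244100870137, 'cy': 192.85294265854932, 'eye': array([-0.03666308,  0.56025647,  0.52921476]), 'orientation': array([-1.13876981,  2.14101248, -1.14303241])}
{'vertical_fov': 50.43958565881185, 'cx': 252.99919369121562, 'cy': 187.32240513585992, 'eye': array([0.43677341, 0.18959229, 0.91397279]), 'orientation': array([-2.13432629,  2.13138953, -0.17727626])}
```

View pics/scene0.png

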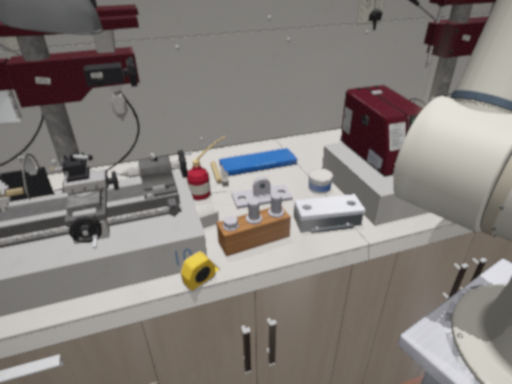

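View pics/top0.png

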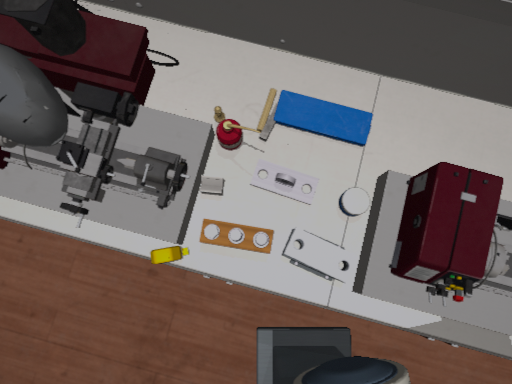

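The scene view shows the rack (about 253,230), the bracket behind it (262,193) and the jig with spacer (330,210). In the top view, the bracket is at (285,182), the rack at (237,236) and the spacer on the jig at (318,255). I'll zoom in on these.

Run:
```python
import cv2
t=cv2.imread("pics/top0.png")[150:290,190:380]; s=cv2.imread("pics/scene0.png")[160:270,190:380]
cv2.imwrite("pics/tc.png",cv2.resize(t,None,fx=4.2,fy=4.2,interpolation=cv2.INTER_CUBIC))
cv2.imwrite("pics/sc.png",cv2.resize(s,None,fx=4.2,fy=4.2,interpolation=cv2.INTER_CUBIC))
```

```text
(no output)
```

View pics/tc.png

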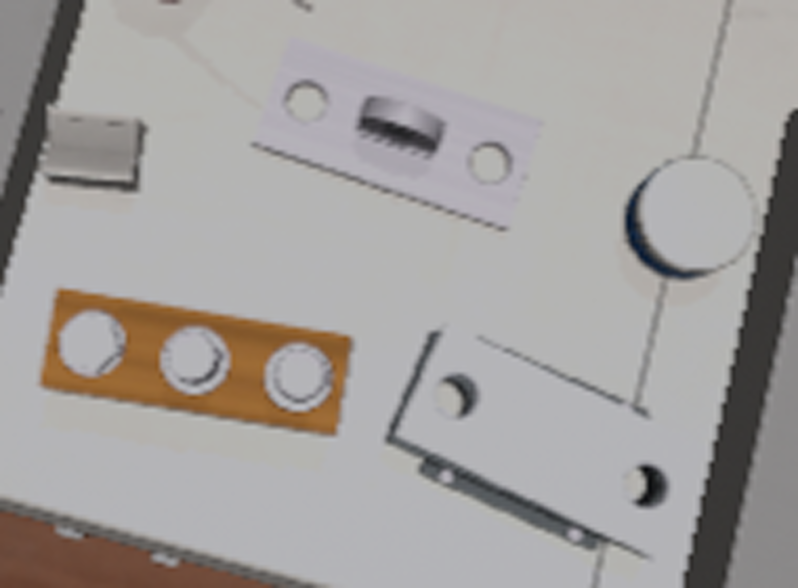

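View pics/sc.png

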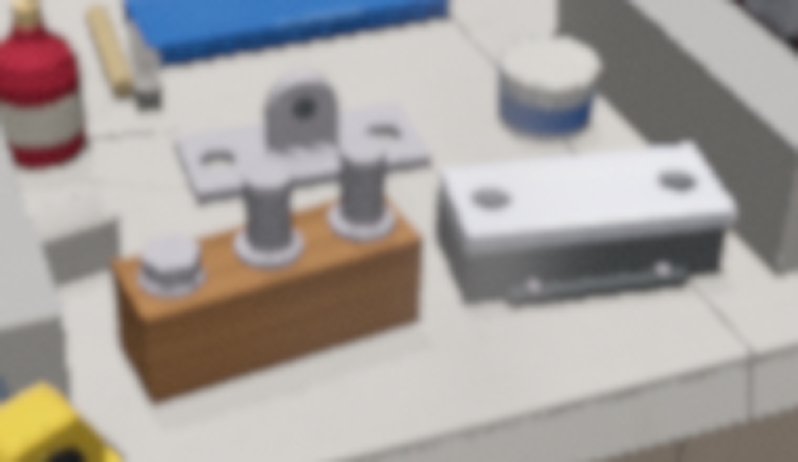

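The bolt is the leftmost item in the rack, and the two pins are in the middle and right holes (top-crop grip tops about (190,353) and (299,372)). The spacer holes are at about (458,397) and (646,486), and the bracket holes at about (306,101) and (490,162). Next I'll triangulate.

```bash
cat > h.py <<'E'
import numpy as np,cv2
from scipy.spatial.transform import Rotation as R
CAL={'scene':(54.881824843505846,254.65244100870137,192.85294265854932,[-0.03666308,0.56025647,0.52921476],[-1.13876981,2.14101248,-1.14303241]),
'top':(50.43958565881185,252.99919369121562,187.32240513585992,[0.43677341,0.18959229,0.91397279],[-2.13432629,2.13138953,-0.17727626])}
def ray(n,p):
    f,cx,cy,e,o=CAL[n];F=192/np.tan(np.radians(f/2))
    d=R.from_rotvec(o).apply([(p[0]-cx)/F,(p[1]-cy)/F,1]);return np.array(e),d/np.linalg.norm(d)
def plane(n,p,z):
    e,d=ray(n,p);return e+d*(z-e[2])/d[2]
def tri(ps,pt):
    A=0;b=0
    L=[ray('scene',ps),ray('top',pt)]
    for e,d in L:
        M=np.eye(3)-np.outer(d,d);A=A+M;b=b+M@e
    x=np.linalg.solve(A,b);return x,np.linalg.norm(np.cross(x-L[0][0],L[0][1]))*2
def proj(n,P):
    f,cx,cy,e,o=CAL[n];F=192/np.tan(np.radians(f/2))
    c=R.from_rotvec(o).inv().apply(np.array(P)-e);return np.array([cx+F*c[0]/c[2],cy+F*c[1]/c[2]])
def hole(g,p,r,thr=12):
    U=4;x,y=int(round(p[0])),int(round(p[1]));w=g[y-r:y+r+1,x-r:x+r+1]
    w=cv2.resize(w,None,fx=U,fy=U,interpolation=cv2.INTER_CUBIC)
    m=(np.abs(w.astype(int)-np.median(w))>thr).astype(np.uint8)
    k,l,s,c=cv2.connectedComponentsWithStats(m)
    yy,xx=np.nonzero(m); q=np.c_[xx,yy].astype(np.float32)
    q=q[np.linalg.norm(q-(len(w)-1)/2,axis=1)<r*U*0.95]
    hu=cv2.convexHull(q);M=cv2.moments(hu);c=np.array([M['m10'],M['m01']])/M['m00']
    return (c+.5)/U-.5+[x-r,y-r],cv2.boundingRect(hu)[2:]
def tc(x,y):return np.array([(x+.5)/4.2-.5+190,(y+.5)/4.2-.5+150])
def sc(x,y):return np.array([(x+.5)/4.2-.5+190,(y+.5)/4.2-.5+160])
E
python3 - <<'E'
from h import *
np.set_printoptions(precision=4,suppress=True)
T=cv2.imread("pics/top0.png");S=cv2.imread("pics/scene0.png")
gt=cv2.cvtColor(T,6);gs=cv2.cvtColor(S,6)
for nm,a,b,z in(("br+",(306,101),(218,157),.01),("br-",(490,162),(383,131),.01),("sp+",(458,397),(491,198),.044),("sp-",(646,486),(679,180),.044)):
    ht,bt=hole(gt,tc(*a),8);hs,bs=hole(gs,sc(*b),6)
    X,e=tri(hs,ht);print(nm,ht,bt,hs,bs,X,round(e*1000,1),'top-plane',plane('top',ht,z)[:2],'sc-plane',plane('scene',hs,z)[:2])
for nm,p,q in (("pinM",(190,352),(268,171)),("pinR",(299,373),(363,152))):
    X,e=tri(sc(*q),tc(*p));print(nm,X,e,plane('top',tc(*p),.103)[:2],plane('scene',sc(*q),.103)[:2])
print([plane('top',tc(*p),.056)[:2] for p in((58,289),(351,338),(337,434),(42,387))])
a=cv2.resize(T[226:286,280:360],None,fx=5.8,fy=5.8,interpolation=2);b=cv2.resize(S[190:236,290:370],None,fx=5.4,fy=5.4,interpolation=2)
w=max(a.shape[1],b.shape[1]);o=np.zeros((a.shape[0]+b.shape[0],w,3),np.uint8);o[:a.shape[0],:a.shape[1]]=a;o[a.shape[0]:,:b.shape[1]]=b
print(o.shape,a.shape);cv2.imwrite("pics/jig.png",o)
E
```

```text
br+ [262.4422 173.1683] (47, 39) [241.2642 197.0454] (38, 20) [0.6219 0.1701 0.0122] 0.5 top-plane [0.6225 0.1702] sc-plane [0.6245 0.1682]
br- [306.3333 188.148 ] (46, 43) [280.955  192.1417] (36, 33) [0.5884 0.0712 0.0079] 0.4 top-plane [0.5882 0.0717] sc-plane [0.5858 0.073 ]
sp+ [299.0742 243.3827] (42, 47) [306.4498 206.9693] (42, 26) [0.4642 0.094  0.0438] 0.5 top-plane [0.4641 0.0939] sc-plane [0.4642 0.0944]
sp- [343.8481 265.2723] (44, 47) [350.8655 202.7988] (41, 25) [0.4189 0.0011 0.0445] 0.5 top-plane [0.4187 0.0008] sc-plane [0.4195 0.0008]
pinM [0.4809 0.2262 0.1044] 0.0020273595177429135 [0.4816 0.2271] [0.4819 0.2244]
pinR [0.4717 0.1754 0.101 ] 0.000770714352708909 [0.4718 0.1758] [0.4691 0.1769]
[array([0.5155, 0.2958]), array([0.4912, 0.149 ]), array([0.4439, 0.1562]), array([0.4667, 0.3027])]
(596, 464, 3) (348, 464, 3)
```

View pics/jig.png

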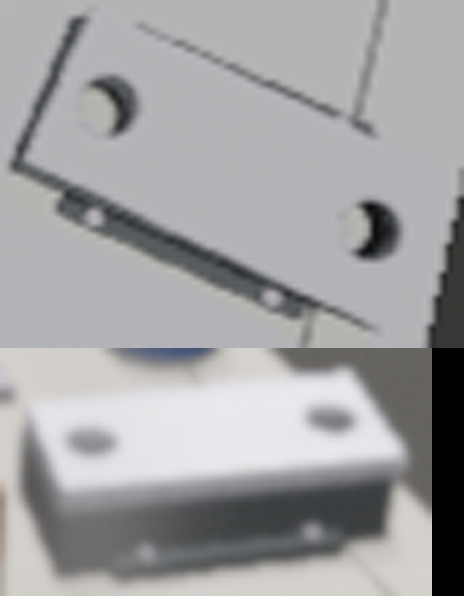

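The jig crop shows the jig's dark front and left flanks and its front rail. The rail's two bright screws are at (95,217) and (272,297) in the top part and (147,551) and (312,531) in the scene part. The base's front-left bottom corner is at (14,167) and (60,575). I'll get the jig pose from these.

```bash
cat >> h.py <<'E'
def jt(x,y):return np.array([(x+.5)/5.8-.5+280,(y+.5)/5.8-.5+226])
def js(x,y):return np.array([(x+.5)/5.4-.5+290,(y-348+.5)/5.4-.5+190])
def blob(g,p,r=3):
    x,y=np.round(p).astype(int);w=g[y-r:y+r+1,x-r:x+r+1].astype(float);w=np.clip(w-np.percentile(w,60),0,None)
    Y,X=np.mgrid[y-r:y+r+1,x-r:x+r+1];return np.array([(w*X).sum(),(w*Y).sum()])/w.sum()
E
python3 - <<'E'
from h import *
np.set_printoptions(precision=4,suppress=True)
for nm,a,b in(("boltL",(95,217),(147,551)),("boltR",(272,297),(312,531)),("cornFL",(14,167),(60,575)),("railL",(57,208),(112,577)),("railR",(300,318),(345,548))):
    X,e=tri(js(*b),jt(*a));print(nm,X,round(e*1e3,1))
print("cornBL z0",plane('top',jt(75,18),0),"cornFR scene z0",plane('scene',js(388,536),0),"FL z0 scene",plane('scene',js(60,575),0),plane('top',jt(14,167),0))
A,B=plane('top',jt(95,217),.012),plane('top',jt(272,297),.012);print(A,B,np.degrees(np.arctan2(*(A-B)[:2])))
A,B=plane('top',jt(57,208),.01),plane('top',jt(300,318),.01);print(A,B,np.degrees(np.arctan2(*(A-B)[:2])))
# edge profile across +y end strip and front edge in the top image
T=cv2.cvtColor(cv2.imread("pics/top0.png"),6)
# candidate jig poses: yaw, predicted features
B=[tri(js(*b),jt(*a))[0] for a,b in(((95,217),(147,551)),((272,297),(312,531)))]
m=(B[0]+B[1])/2
for yaw in(-23,-24,-25,-26):
    y=np.radians(yaw);ex=np.array([np.cos(y),np.sin(y)]);ey=np.array([-np.sin(y),np.cos(y)])
    c=m[:2]+.035*ex
    P=lambda u,v,z:np.r_[c+ex*u+ey*v,z]
    print(yaw,c,'FLbot',proj('top',P(-.031,.072,0))-jt(14,167),'BLbot',proj('top',P(.031,.072,0))-jt(75,18),'FRbot sc',proj('scene',P(-.031,-.072,0))-js(388,536),'FLbot sc',proj('scene',P(-.031,.072,0))-js(60,575),'backrail line top',proj('top',P(.039,.05,.01))-280-0,'h',c+ey*.052,c-ey*.052)
E
```

```text
boltL [0.4226 0.0979 0.0152] 0.7
boltR [0.3937 0.0329 0.0153] 0.1
cornFL [0.4412 0.1273 0.0037] 0.4
railL [0.4262 0.1117 0.0055] 0.6
railR [0.3855 0.0209 0.0064] 0.4
cornBL z0 [0.498  0.1031 0.    ] cornFR scene z0 [ 0.386  -0.0068  0.    ] FL z0 scene [0.4444 0.1241 0.    ] [0.4413 0.1272 0.    ]
[0.4228 0.0978 0.012 ] [0.3935 0.0323 0.012 ] 24.04446268074195
[0.4261 0.1119 0.01  ] [0.3858 0.0217 0.01  ] 24.065112766384907
-23 [0.4404 0.0517] FLbot [-1.3172  0.6006] BLbot [-1.2432  0.42  ] FRbot sc [-0.5657  1.1853] FLbot sc [-0.8179  2.0229] backrail line top [ 22.2723 -50.6149] h [0.4607 0.0996] [0.4201 0.0039]
-24 [0.4401 0.0512] FLbot [-1.0667  0.0856] BLbot [-0.5506  0.1099] FRbot sc [-0.3091  1.5207] FLbot sc [-0.9438  1.662 ] backrail line top [ 22.9634 -50.7434] h [0.4613 0.0987] [0.419  0.0037]
-25 [0.4399 0.0506] FLbot [-0.8074 -0.4245] BLbot [ 0.1473 -0.1878] FRbot sc [-0.0609  1.8583] FLbot sc [-1.0596  1.3013] backrail line top [ 23.6569 -50.8598] h [0.4619 0.0977] [0.4179 0.0035]
-26 [0.4396 0.0501] FLbot [-0.5394 -0.9297] BLbot [ 0.8503 -0.4731] FRbot sc [0.179 2.198] FLbot sc [-1.1654  0.9408] backrail line top [ 24.3524 -50.9639] h [0.4624 0.0968] [0.4168 0.0033]
```

Run:
```python
from h import *
np.set_printoptions(precision=4,suppress=True,linewidth=150)
T=cv2.cvtColor(cv2.imread("pics/top0.png"),6).astype(np.float32)
from scipy.ndimage import map_coordinates as mc
yaw=np.radians(-24.2);ey=np.array([-np.sin(yaw),np.cos(yaw)]);c0=np.array([.4408,.0508])
for s,h in((1,(299.07,243.38)),(-1,(343.85,265.27))):
    print(T[int(h[1])-5:int(h[1])+7,int(h[0])-6:int(h[0])+8].astype(int))
    C=c0+s*.052*ey;P=[]
    for a in np.radians(np.arange(-130,-49,10)):   # toward -y side
        d=np.array([np.cos(a),np.sin(a)])
        rr=np.arange(.004,.017,.0003);v=[mc(T,[[q[1]],[q[0]]],order=1)[0] for q in(proj('top',np.r_[C+d*r,0.]) for r in rr)]
        g=np.gradient(v);i=np.argmin(g);P.append(C+d*rr[i]);print(np.degrees(a),rr[i],g[i])
    from scipy.optimize import least_squares
    P=np.array(P);f=least_squares(lambda c:np.linalg.norm(P-c,axis=1)-.01075,C,loss='soft_l1',f_scale=.0005);print(C,f.x,(f.x-C)*1e3)
```

```text
[[180 180 179 176 172 169 170 173 177 179 179 180 180 180]
 [180 178 168 142 120 114 102 123 156 174 180 180 180 180]
 [179 165 124  74  62  72  87  91 103 147 174 180 180 180]
 [174 162 154 143 108  60  50  79  88 100 155 179 180 180]
 [174 174 178 178 167 122  44  58  85  88 137 173 180 180]
 [175 176 178 178 178 158 100  42  66  81 121 165 180 180]
 [174 176 179 179 179 179 146  61  62  84 121 164 180 180]
 [175 175 179 179 179 179 154  84  51  79 126 166 180 180]
 [178 177 178 179 179 178 152  79  53  92 150 177 180 180]
 [175 169 174 179 179 176 140  54  71 127 167 180 180 180]
 [180 175 172 176 178 163 114  78 117 158 178 180 180 180]
 [180 180 178 173 170 158 136 151 175 180 180 180 180 180]]
-130.0 0.010299999999999998 -6.766144
-119.99999999999999 0.010599999999999998 -9.676235
-110.0 0.011499999999999998 -11.567585
-100.0 0.010899999999999998 -9.759708
-90.0 0.009399999999999999 -9.657181
-80.0 0.010899999999999998 -11.647667
-70.0 0.009999999999999998 -10.44035
-59.99999999999999 0.009999999999999998 -11.11536
-50.0 0.009699999999999999 -11.341713
[0.4621 0.0982] [0.4614 0
[... 457 characters left out ...]
76 148  76  22  26  50  67 117 164 180]
 [179 175 173 174 156 104  25  26  43  66  85 136 171 179]
 [180 180 174 149  95  32  28  38  71  88 115 160 179 179]
 [179 179 180 174 144  99  93  93 113 142 168 179 180 179]
 [179 179 179 179 179 177 171 169 171 177 179 179 179 179]]
-130.0 0.011199999999999998 -12.5322075
-119.99999999999999 0.011199999999999998 -12.229546
-110.0 0.011199999999999998 -14.461311
-100.0 0.010899999999999998 -15.413517
-90.0 0.012099999999999998 -15.675412
-80.0 0.010899999999999998 -13.9794655
-70.0 0.010899999999999998 -10.736008
-59.99999999999999 0.010899999999999998 -13.663834
-50.0 0.010899999999999998 -11.462486
[0.4195 0.0034] [0.4192 0.003 ] [-0.2698 -0.3684]
```

Run:
```python
from h import *
np.set_printoptions(precision=3,suppress=True)
for n,s,t in(("redA",(347,92),(425,165)),("redB",(388,120),(395,270)),("redC",(428,107),(440,290))):
    X,e=tri(s,t);print(n,X,e)
for p in((357,296),(394,172),(395,272),(440,290),(425,165)): print(p,plane('top',p,.08),plane('top',p,.3))
for n,p,z in(("can",(230,135),.1),("spout",(257,128),.16),("vblock",(212,186),.034),("tape",(165,255),.058),("tin",(354,201),.042)):print(n,plane('top',p,z))
```

```text
redA [ 0.585 -0.109  0.234] 0.017490986440348324
redB [ 0.409 -0.047  0.235] 0.016396909037844937
redC [ 0.375 -0.111  0.257] 0.026266729840810427
(357, 296) [ 0.36  -0.015  0.08 ] [0.38  0.039 0.3  ]
(394, 172) [ 0.611 -0.103  0.08 ] [ 0.565 -0.026  0.3  ]
(395, 272) [ 0.406 -0.093  0.08 ] [ 0.414 -0.019  0.3  ]
(440, 290) [ 0.371 -0.181  0.08 ] [ 0.389 -0.083  0.3  ]
(425, 165) [ 0.626 -0.168  0.08 ] [ 0.576 -0.074  0.3  ]
can [0.685 0.239 0.1  ]
spout [0.68  0.184 0.16 ]
vblock [0.589 0.281 0.034]
tape [0.439 0.374 0.058]
tin [ 0.555 -0.026  0.042]
```

```bash
cat >> h.py <<'E'
def plan(st,way):
    """way: list of (row, x,y,z, tooly_world_deg, grip); prints rows linear between waypoints, in tool axes"""
    Rt=R.from_rotvec(st['eef_rot']);p0=np.array(st['tool_pos'])
    ty=Rt.apply([0,1,0]);a0=np.degrees(np.arctan2(ty[1],ty[0]))
    # target rotation: tool exactly down with tool y at angle a
    def tgt(a):
        a=np.radians(a);y=np.array([np.cos(a),np.sin(a),0]);z=np.array([0,0,-1.]);return R.from_matrix(np.c_[np.cross(y,z),y,z])
    print('t',round(st['time_s'],2),'now',np.round(p0,4),'tooly',round(a0,2),'tilt',np.round(np.degrees(np.arccos(-Rt.apply([0,0,1])[2])),2),'q',np.round(st['qpos'],2),'F',np.round(st['ft_force'],1),'w',round(st['gripper_width']*91,1),'gf',round(st['gripper_force'],1))
    for r,x,y,z,a in way:
        t=Rt.inv().apply(np.array([x,y,z])-p0)*1e3
        v=np.degrees((Rt.inv()*tgt(a)).as_rotvec())
        print(r,[x,y,z,a],'shift',np.round(t,1),'turn',np.round(v,2))
E
python3 - <<'E'
from h import *
from plant import get_state
np.set_printoptions(precision=3,suppress=True)
for p in((430,45),(455,55),(490,20)):
    e,d=ray('scene',p);print(p,[e+d*(yy-e[1])/d[1] for yy in(-.2,-.4,-.6,-.8)])
plan(get_state(),[(6,.09,-.40,.34,-74.6),(10,.25,-.32,.36,-60),(10,.42,0,.36,-35),(10,.605,.1207,.2,-18.7)])
E
```

```text
(430, 45) [array([ 0.444, -0.2  ,  0.356]), array([ 0.57, -0.4 ,  0.31]), array([ 0.696, -0.6  ,  0.264]), array([ 0.823, -0.8  ,  0.219])]
(455, 55) [array([ 0.384, -0.2  ,  0.346]), array([ 0.495, -0.4  ,  0.298]), array([ 0.606, -0.6  ,  0.25 ]), array([ 0.717, -0.8  ,  0.202])]
(490, 20) [array([ 0.338, -0.2  ,  0.416]), array([ 0.436, -0.4  ,  0.386]), array([ 0.535, -0.6  ,  0.357]), array([ 0.633, -0.8  ,  0.327])]
t 0.1 now [ 0.166 -0.602  0.213] tooly -74.6 tilt 0.07 q [-1.4   0.49  1.35 -0.    1.3  -0.1 ] F [-0.5  0.3 -0. ] w 91.1 gf 0.0
6 [0.09, -0.4, 0.34, -74.6] shift [ -19.5 -215.3 -126.4] turn [-0.07 -0.    0.  ]
10 [0.25, -0.32, 0.36, -60] shift [ 156.  -249.9 -146.3] turn [ -0.06  -0.01 -14.6 ]
10 [0.42, 0, 0.36, -35] shift [ 404.9 -513.3 -146. ] turn [ -0.06  -0.03 -39.6 ]
10 [0.605, 0.1207, 0.2, -18.7] shift [ 615.3 -580.3   14.1] turn [ -0.06  -0.04 -55.9 ]
```

Emit:
drive_tool:
  plan:
    - {"gripper": -1, "tx": -3, "ty": -36, "tz": -21}
    - {"gripper": -1, "tx": -6, "ty": -72, "tz": -42}
    - {"gripper": -1, "tx": -10, "ty": -108, "tz": -63}
    - {"gripper": -1, "tx": -13, "ty": -144, "tz": -84}
    - {"gripper": -1, "tx": -16, "ty": -180, "tz": -105}
    - {"gripper": -1, "tx": -20, "ty": -215, "tz": -126}
    - {"gripper": -1, "tx": 20, "ty": -224, "tz": -131, "az": -4}
    - {"gripper": -1, "tx": 60, "ty": -232, "tz": -136, "az": -8}
    - {"gripper": -1, "tx": 100, "ty": -240, "tz": -141, "az": -11}
    - {"gripper": -1, "tx": 140, "ty": -247, "tz": -146, "az": -14}

```text
validation failed for argument at $.pl...
```

Run:
```python
from h import *
from plant import get_state
plan(get_state(),[(5,.32,-.2,.36,-48),(10,.38,0,.36,-35),(10,.605,.1207,.2,-18.7)])
```

```text
t 0.1 now [ 0.1659 -0.6022  0.2134] tooly -74.6 tilt 0.07 q [-1.4   0.49  1.35 -0.    1.3  -0.1 ] F [-0.5  0.3 -0. ] w 91.1 gf 0.0
5 [0.32, -0.2, 0.36, -48] shift [ 255.4 -347.  -146.2] turn [-6.00e-02 -2.00e-02 -2.66e+01]
10 [0.38, 0, 0.36, -35] shift [ 366.3 -523.9 -146. ] turn [-6.00e-02 -3.00e-02 -3.96e+01]
10 [0.605, 0.1207, 0.2, -18.7] shift [ 615.3 -580.3   14.1] turn [-6.00e-02 -4.00e-02 -5.59e+01]
```

Emit:
drive_tool:
  plan:
    - {"gripper": -1, "tx": -3, "ty": -36, "tz": -21, "ax": 0, "ay": 0, "az": 0}
    - {"gripper": -1, "tx": -6, "ty": -72, "tz": -42, "ax": 0, "ay": 0, "az": 0}
    - {"gripper": -1, "tx": -10, "ty": -108, "tz": -63, "ax": 0, "ay": 0, "az": 0}
    - {"gripper": -1, "tx": -13, "ty": -144, "tz": -84, "ax": 0, "ay": 0, "az": 0}
    - {"gripper": -1, "tx": -16, "ty": -180, "tz": -105, "ax": 0, "ay": 0, "az": 0}
    - {"gripper": -1, "tx": -20, "ty": -215, "tz": -126, "ax": 0, "ay": 0, "az": 0}
    - {"gripper": -1, "tx": 20, "ty": -224, "tz": -131, "ax": 0, "ay": 0, "az": -4}
    - {"gripper": -1, "tx": 60, "ty": -232, "tz": -136, "ax": 0, "ay": 0, "az": -8}
    - {"gripper": -1, "tx": 100, "ty": -240, "tz": -141, "ax": 0, "ay": 0, "az": -11}
    - {"gripper": -1, "tx": 140, "ty": -247, "tz": -146, "ax": 0, "ay": 0, "az": -14}

```text
time_s: 0.93
tool_pos: [0.2362, -0.3259, 0.3604]
eef_rot: [3.038, 0.799, 0.0]
ft_force: [0.6, -1.9, 0.0]
gripper_width: 1.0
gripper_force: 0.0
```

Run:
```python
from h import *
from plant import get_state
plan(get_state(),[(4,.33,-.19,.36,-48),(8,.39,0,.36,-35),(12,.48,.07,.28,-25),(16,.605,.1207,.14,-18.7)])
```

```text
t 0.93 now [ 0.2362 -0.3259  0.3604] tooly -60.54 tilt 0.03 q [-1.09  0.04  1.59  0.    1.51 -0.04] F [ 0.6 -1.9  0. ] w 91.0 gf 0.0
4 [0.33, -0.19, 0.36, -48] shift [148.5 -72.2   0.3] turn [  0.03   0.   -12.54]
8 [0.39, 0, 0.36, -35] shift [ 294.2 -208.1    0.3] turn [  0.03   0.   -25.54]
12 [0.48, 0.07, 0.28, -25] shift [ 407.  -224.8   80.3] turn [ 3.000e-02  1.000e-02 -3.554e+01]
16 [0.605, 0.1207, 0.14, -18.7] shift [ 540.7 -207.6  220.3] turn [ 3.000e-02  1.000e-02 -4.184e+01]
```

Emit:
drive_tool:
  plan:
    - {"gripper": -1, "tx": 37, "ty": -18, "tz": 0, "ax": 0, "ay": 0, "az": -3}
    - {"gripper": -1, "tx": 74, "ty": -36, "tz": 0, "ax": 0, "ay": 0, "az": -6}
    - {"gripper": -1, "tx": 111, "ty": -54, "tz": 0, "ax": 0, "ay": 0, "az": -9}
    - {"gripper": -1, "tx": 148, "ty": -72, "tz": 0, "ax": 0, "ay": 0, "az": -12}
    - {"gripper": -1, "tx": 176, "ty": -98, "tz": 0, "ax": 0, "ay": 0, "az": -15}
    - {"gripper": -1, "tx": 204, "ty": -125, "tz": 0, "ax": 0, "ay": 0, "az": -18}
    - {"gripper": -1, "tx": 232, "ty": -152, "tz": 0, "ax": 0, "ay": 0, "az": -21}
    - {"gripper": -1, "tx": 262, "ty": -180, "tz": 0, "ax": 0, "ay": 0, "az": -23}
    - {"gripper": -1, "tx": 294, "ty": -205, "tz": 0, "ax": 0, "ay": 0, "az": -26}
    - {"gripper": -1, "tx": 325, "ty": -213, "tz": 15, "ax": 0, "ay": 0, "az": -29}

```text
time_s: 1.77
tool_pos: [0.4142, 0.0213, 0.3469]
eef_rot: [2.738, 1.537, 0.005]
ft_force: [0.9, -1.7, 0.8]
gripper_width: 1.002
gripper_force: 0.0
```

Run:
```python
from h import *
from plant import get_state
plan(get_state(),[(4,.48,.07,.28,-25),(8,.605,.1207,.14,-18.7),(8,.605,.1207,.08,-18.7),(8,.605,.1207,.026,-18.7)])
```

```text
t 1.77 now [0.4142 0.0213 0.3469] tooly -31.37 tilt 0.21 q [-0.09  0.06  1.6   0.    1.48  0.45] F [ 0.9 -1.7  0.8] w 91.2 gf 0.0
4 [0.48, 0.07, 0.28, -25] shift [75.7 30.6 67.1] turn [ 0.18 -0.11 -6.37]
8 [0.605, 0.1207, 0.14, -18.7] shift [183.8 110.5 207.6] turn [  0.19  -0.1  -12.67]
8 [0.605, 0.1207, 0.08, -18.7] shift [183.7 110.3 267.6] turn [  0.19  -0.1  -12.67]
8 [0.605, 0.1207, 0.026, -18.7] shift [183.5 110.2 321.6] turn [  0.19  -0.1  -12.67]
```

Emit:
drive_tool:
  plan:
    - {"gripper": -1, "tx": 23, "ty": 14, "tz": 26, "ax": 0, "ay": 0, "az": -2}
    - {"gripper": -1, "tx": 46, "ty": 28, "tz": 52, "ax": 0, "ay": 0, "az": -4}
    - {"gripper": -1, "tx": 69, "ty": 41, "tz": 78, "ax": 0, "ay": 0, "az": -6}
    - {"gripper": -1, "tx": 92, "ty": 55, "tz": 104, "ax": 0, "ay": 0, "az": -8}
    - {"gripper": -1, "tx": 115, "ty": 69, "tz": 130, "ax": 0, "ay": 0, "az": -9}
    - {"gripper": -1, "tx": 138, "ty": 83, "tz": 156, "ax": 0, "ay": 0, "az": -11}
    - {"gripper": -1, "tx": 161, "ty": 97, "tz": 182, "ax": 0, "ay": 0, "az": -12}
    - {"gripper": -1, "tx": 184, "ty": 110, "tz": 208, "ax": 0.2, "ay": -0.1, "az": -12.7}
    - {"gripper": -1, "tx": 184, "ty": 110, "tz": 235, "ax": 0.2, "ay": -0.1, "az": -12.7}
    - {"gripper": -1, "tx": 184, "ty": 110, "tz": 255, "ax": 0.2, "ay": -0.1, "az": -12.7}

```text
time_s: 2.6
tool_pos: [0.6041, 0.1176, 0.087]
eef_rot: [-2.553, -1.826, 0.008]
ft_force: [-1.4, 0.1, -0.2]
gripper_width: 1.002
gripper_force: 0.0
```

Run:
```python
from h import *
from plant import get_state
plan(get_state(),[(3,.605,.1207,.026,-18.7)])
```

```text
t 2.6 now [0.6041 0.1176 0.087 ] tooly -18.85 tilt 0.33 q [0.1  0.62 1.5  0.   1.03 0.42] F [-1.4  0.1 -0.2] w 91.2 gf 0.0
3 [0.605, 0.1207, 0.026, -18.7] shift [ 3.4  0.2 61. ] turn [-0.31  0.12 -0.14]
```

Emit:
drive_tool:
  force: 40
  plan:
    - {"gripper": -1, "tx": 1, "ty": 0, "tz": 20, "ax": 0, "ay": 0, "az": 0}
    - {"gripper": -1, "tx": 2, "ty": 0, "tz": 40, "ax": 0, "ay": 0, "az": 0}
    - {"gripper": -1, "tx": 2, "ty": 0, "tz": 60, "ax": 0, "ay": 0, "az": 0}
    - {"gripper": -1, "tx": 2, "ty": 0, "tz": 60, "ax": 0, "ay": 0, "az": 0}
    - {"gripper": 1, "tx": 2, "ty": 0, "tz": 60, "ax": 0, "ay": 0, "az": 0}
    - {"gripper": 1, "tx": 2, "ty": 0, "tz": 60, "ax": 0, "ay": 0, "az": 0}
    - {"gripper": 1, "tx": 2, "ty": 0, "tz": 60, "ax": 0, "ay": 0, "az": 0}
    - {"gripper": 1, "tx": 2, "ty": 0, "tz": 60, "ax": 0, "ay": 0, "az": 0}
    - {"gripper": 1, "tx": 2, "ty": 0, "tz": 60, "ax": 0, "ay": 0, "az": 0}
    - {"gripper": 1, "tx": 2, "ty": 0, "tz": 60, "ax": 0, "ay": 0, "az": 0}

```text
time_s: 3.43
tool_pos: [0.6047, 0.1189, 0.0305]
eef_rot: [-2.555, -1.826, 0.004]
ft_force: [-0.3, 0.1, -0.4]
gripper_width: 0.591
gripper_force: 0.0
```

Run:
```python
from h import *
from plant import get_state
plan(get_state(),[(3,.6057,.1199,.15,-18.7)])
```

```text
t 3.43 now [0.6047 0.1189 0.0305] tooly -18.9 tilt 0.17 q [0.1  0.7  1.54 0.   0.91 0.43] F [-0.3  0.1 -0.4] w 53.8 gf 0.0
3 [0.6057, 0.1199, 0.15, -18.7] shift [   1.2    0.2 -119.5] turn [-0.16  0.06 -0.2 ]
```

Emit:
drive_tool:
  plan:
    - {"gripper": 1, "tx": 1, "ty": 0, "tz": 5, "ax": 0, "ay": 0, "az": 0}
    - {"gripper": 1, "tx": 1, "ty": 0, "tz": 5, "ax": 0, "ay": 0, "az": 0}
    - {"gripper": 1, "tx": 1, "ty": 0, "tz": 5, "ax": 0, "ay": 0, "az": 0}
    - {"gripper": 1, "tx": 1, "ty": 0, "tz": 5, "ax": 0, "ay": 0, "az": 0}
    - {"gripper": 1, "tx": 1, "ty": 0, "tz": 5, "ax": 0, "ay": 0, "az": 0}
    - {"gripper": 1, "tx": 1, "ty": 0, "tz": 5, "ax": 0, "ay": 0, "az": 0}
    - {"gripper": 1, "tx": 1, "ty": 0, "tz": 5, "ax": 0, "ay": 0, "az": 0}
    - {"gripper": 1, "tx": 1, "ty": 0, "tz": 5, "ax": 0, "ay": 0, "az": 0}
    - {"gripper": 1, "tx": 1, "ty": 0, "tz": 5, "ax": 0, "ay": 0, "az": 0}
    - {"gripper": 1, "tx": 1, "ty": 0, "tz": 5, "ax": 0, "ay": 0, "az": 0}

```text
time_s: 4.27
tool_pos: [0.6049, 0.1197, 0.025]
eef_rot: [-2.554, -1.825, 0.005]
ft_force: [0.3, -0.7, 1.7]
gripper_width: 0.131
gripper_force: 40.0
```

```bash
cat > look.py <<'E'
from h import *
from plant import get_state,cams
def g(n):
    s=cams.snapshot(n)['img'];cv2.imwrite(f"pics/{n}_{get_state()['time_s']:.2f}.png",s);return cv2.cvtColor(s,6)
E
python3 - <<'E'
from look import *
g('top');g('scene')
plan(get_state(),[(3,.605,.1199,.13,-18.7),(7,.52,.085,.14,-21),(10,.4404,.0508,.14,-24)])
E
```

```text
t 4.37 now [0.6049 0.1198 0.025 ] tooly -18.9 tilt 0.2 q [0.1  0.71 1.54 0.   0.9  0.43] F [ 0.9 -0.8  1.6] w 11.7 gf 40.0
3 [0.605, 0.1199, 0.13, -18.7] shift [   0.    -0.3 -105. ] turn [-0.19  0.07 -0.2 ]
7 [0.52, 0.085, 0.14, -21] shift [ -60.5  -69.5 -114.7] turn [-0.19  0.08  2.1 ]
10 [0.4404, 0.0508, 0.14, -24] shift [-118.7 -133.7 -114.4] turn [-0.19  0.08  5.1 ]
```

Emit:
drive_tool:
  plan:
    - {"gripper": 1, "tx": 0, "ty": 0, "tz": -25, "ax": 0, "ay": 0, "az": 0}
    - {"gripper": 1, "tx": 0, "ty": 0, "tz": -60, "ax": 0, "ay": 0, "az": 0}
    - {"gripper": 1, "tx": 0, "ty": 0, "tz": -90, "ax": 0, "ay": 0, "az": 0}
    - {"gripper": 1, "tx": -10, "ty": -11, "tz": -100, "ax": 0, "ay": 0, "az": 0.5}
    - {"gripper": 1, "tx": -30, "ty": -34, "tz": -100, "ax": 0, "ay": 0, "az": 1}
    - {"gripper": 1, "tx": -51, "ty": -58, "tz": -100, "ax": 0, "ay": 0, "az": 2}
    - {"gripper": 1, "tx": -73, "ty": -83, "tz": -100, "ax": 0, "ay": 0, "az": 3}
    - {"gripper": 1, "tx": -94, "ty": -106, "tz": -100, "ax": 0, "ay": 0, "az": 4}
    - {"gripper": 1, "tx": -111, "ty": -125, "tz": -100, "ax": 0, "ay": 0, "az": 5}
    - {"gripper": 1, "tx": -119, "ty": -134, "tz": -100, "ax": -0.2, "ay": 0.1, "az": 5.1}

```text
time_s: 5.2
tool_pos: [0.4359, 0.0499, 0.1253]
eef_rot: [-2.634, -1.708, 0.004]
ft_force: [-0.6, 0.4, -3.3]
gripper_width: 0.126
gripper_force: 40.0
```

Run:
```python
from look import *
t=g('top');s=g('scene')
cv2.imwrite("pics/chk1.png",np.hstack([cv2.resize(t[200:300,260:370],None,fx=3.6,fy=3.6,interpolation=2),cv2.resize(s[140:240,270:380],None,fx=3.6,fy=3.6,interpolation=2)]))
plan(get_state(),[(10,.4400,.0500,.075,-24)])
```

```text
t 5.3 now [0.437  0.0502 0.1254] tooly -24.04 tilt 0.14 q [-0.02  0.37  1.89  0.    0.88  0.4 ] F [ 0.2  1.2 -2.6] w 11.5 gf 40.0
10 [0.44, 0.05, 0.075, -24] shift [ 1.1  2.9 50.4] turn [-0.14  0.04 -0.04]
```

View pics/chk1.png

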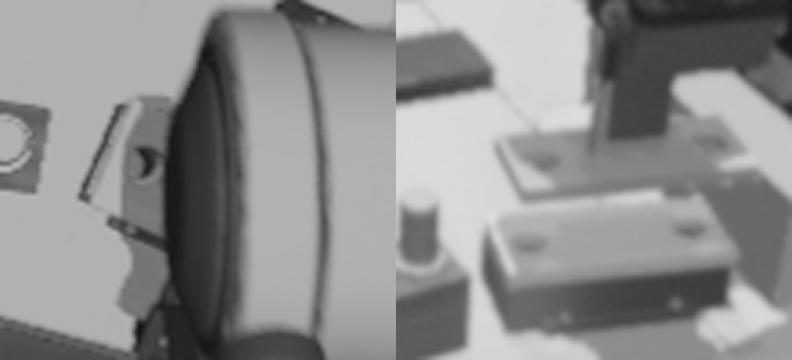

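The gripped bracket hangs level over the spacer. In the scene crop its holes are at (541,160) and (713,143). Its offset from the TCP can be checked from those.

```bash
ls pics
python3 - <<'E'
from h import *
import glob
np.set_printoptions(precision=4,suppress=True)
f=sorted(glob.glob('pics/scene_5*'))[-1];s=cv2.cvtColor(cv2.imread(f),6)
H=[]
for p in((541-396,160),(713-396,143)):
    q=np.array(p)/3.6+[270,140]-.36;h,b=hole(s,q,5,10);print(q,h,b,plane('scene',h,.1104),plane('scene',q,.1104));H.append(plane('scene',q,.1104)[:2])
print((H[0]+H[1])/2,H[0]-H[1])
E
```

```text
chk1.png
jig.png
sc.png
scene0.png
scene_4.37.png
scene_5.30.png
tc.png
top0.png
top_4.32.png
top_5.25.png
[309.9178 184.0844] [310.0797 185.1026] (38, 27) [0.4521 0.1003 0.1104] [0.4554 0.0979 0.1104]
[357.6956 179.3622] [358.1739 178.9634] (37, 37) [ 0.412  -0.0015  0.1104] [0.4115 0.0006 0.1104]
[0.4334 0.0493] [0.044  0.0973]
```

Emit:
drive_tool:
  plan:
    - {"gripper": 1, "tx": 0, "ty": 0, "tz": 10, "ax": 0, "ay": 0, "az": 0}
    - {"gripper": 1, "tx": 0, "ty": 0, "tz": 20, "ax": 0, "ay": 0, "az": 0}
    - {"gripper": 1, "tx": 0, "ty": 0, "tz": 30, "ax": 0, "ay": 0, "az": 0}
    - {"gripper": 1, "tx": 0, "ty": 0, "tz": 40, "ax": 0, "ay": 0, "az": 0}
    - {"gripper": 1, "tx": 0, "ty": 0, "tz": 47, "ax": 0, "ay": 0, "az": 0}
    - {"gripper": 1, "tx": 0, "ty": 0, "tz": 51, "ax": 0, "ay": 0, "az": 0}
    - {"gripper": 1, "tx": 0, "ty": 0, "tz": 53, "ax": 0, "ay": 0, "az": 0}
    - {"gripper": 1, "tx": 0, "ty": 0, "tz": 53, "ax": 0, "ay": 0, "az": 0}
    - {"gripper": 1, "tx": 0, "ty": 0, "tz": 53, "ax": 0, "ay": 0, "az": 0}
    - {"gripper": 1, "tx": 0, "ty": 0, "tz": 53, "ax": 0, "ay": 0, "az": 0}

```text
time_s: 6.13
tool_pos: [0.4402, 0.0506, 0.0729]
eef_rot: [2.635, 1.711, 0.001]
ft_force: [-0.4, 0.6, -2.2]
gripper_width: 0.13
gripper_force: 40.0
```

Run:
```python
from h import *
from plant import get_state
plan(get_state(),[(10,.4404,.0506,.0695,-24)])
```

```text
t 6.13 now [0.4402 0.0506 0.0729] tooly -24.0 tilt 0.04 q [-0.02  0.47  1.94  0.    0.73  0.4 ] F [-0.4  0.6 -2.2] w 11.8 gf 40.0
10 [0.4404, 0.0506, 0.0695, -24] shift [0.1 0.2 3.4] turn [ 0.03 -0.03 -0.  ]
```

Emit:
drive_tool:
  plan:
    - {"gripper": 1, "tx": 0, "ty": 0, "tz": 2, "ax": 0, "ay": 0, "az": 0}
    - {"gripper": 1, "tx": 0, "ty": 0, "tz": 3, "ax": 0, "ay": 0, "az": 0}
    - {"gripper": 1, "tx": 0, "ty": 0, "tz": 3.8, "ax": 0, "ay": 0, "az": 0}
    - {"gripper": 1, "tx": 0, "ty": 0, "tz": 3.8, "ax": 0, "ay": 0, "az": 0}
    - {"gripper": 1, "tx": 0, "ty": 0, "tz": 3.8, "ax": 0, "ay": 0, "az": 0}
    - {"gripper": 0.1, "tx": 0, "ty": 0, "tz": 3.8, "ax": 0, "ay": 0, "az": 0}
    - {"gripper": 0.1, "tx": 0, "ty": 0, "tz": 3.8, "ax": 0, "ay": 0, "az": 0}
    - {"gripper": 0.1, "tx": 0, "ty": 0, "tz": 3.8, "ax": 0, "ay": 0, "az": 0}
    - {"gripper": 0.1, "tx": 0, "ty": 0, "tz": 2, "ax": 0, "ay": 0, "az": 0}
    - {"gripper": 0.1, "tx": 0, "ty": 0, "tz": 0, "ax": 0, "ay": 0, "az": 0}

```text
time_s: 6.97
tool_pos: [0.4398, 0.0506, 0.0726]
eef_rot: [-2.634, -1.711, 0.0]
ft_force: [0.6, -0.5, 0.1]
gripper_width: 0.441
gripper_force: 0.0
```

Run:
```python
from h import *
from plant import get_state
plan(get_state(),[(3,.4404,.0506,.15,-24),(10,.4715,.1757,.15,-10),(10,.4715,.1757,.067,-10)])
```

```text
t 6.97 now [0.4398 0.0506 0.0726] tooly -24.0 tilt 0.02 q [-0.02  0.47  1.94  0.    0.73  0.4 ] F [ 0.6 -0.5  0.1] w 40.2 gf 0.0
3 [0.4404, 0.0506, 0.15, -24] shift [  0.3   0.6 -77.4] turn [-0.02 -0.01 -0.  ]
10 [0.4715, 0.1757, 0.15, -10] shift [127.2 -21.9 -77.3] turn [-2.0e-02 -1.0e-02 -1.4e+01]
10 [0.4715, 0.1757, 0.067, -10] shift [127.2 -21.9   5.7] turn [-2.0e-02 -1.0e-02 -1.4e+01]
```

Emit:
drive_tool:
  plan:
    - {"gripper": -0.1, "tx": 0, "ty": 0, "tz": -30, "ax": 0, "ay": 0, "az": 0}
    - {"gripper": -0.1, "tx": 0, "ty": 0, "tz": -65, "ax": 0, "ay": 0, "az": 0}
    - {"gripper": -0.1, "tx": 5, "ty": -1, "tz": -85, "ax": 0, "ay": 0, "az": 0}
    - {"gripper": -0.1, "tx": 25, "ty": -5, "tz": -85, "ax": 0, "ay": 0, "az": -4}
    - {"gripper": -0.1, "tx": 50, "ty": -10, "tz": -85, "ax": 0, "ay": 0, "az": -7}
    - {"gripper": -0.1, "tx": 75, "ty": -14, "tz": -85, "ax": 0, "ay": 0, "az": -10}
    - {"gripper": -0.1, "tx": 100, "ty": -18, "tz": -85, "ax": 0, "ay": 0, "az": -13}
    - {"gripper": -0.1, "tx": 118, "ty": -21, "tz": -85, "ax": 0, "ay": 0, "az": -14}
    - {"gripper": -0.1, "tx": 127, "ty": -22, "tz": -75, "ax": 0, "ay": 0, "az": -14}
    - {"gripper": -0.1, "tx": 127, "ty": -22, "tz": -60, "ax": 0, "ay": 0, "az": -14}

```text
time_s: 7.8
tool_pos: [0.4726, 0.1772, 0.1329]
eef_rot: [2.405, 2.02, 0.005]
ft_force: [-0.6, 0.8, 0.3]
gripper_width: 0.551
gripper_force: 0.0
```

Run:
```python
from look import *
t=g('top');s=g('scene')
cv2.imwrite("pics/chk2.png",np.hstack([cv2.resize(t[150:300,200:370],None,fx=2.3,fy=2.3,interpolation=2),cv2.resize(s[120:270,200:370],None,fx=2.3,fy=2.3,interpolation=2)]))
plan(get_state(),[(10,.4713,.1752,.068,-10)])
```

```text
t 7.9 now [0.47   0.1752 0.1306] tooly -10.01 tilt 0.2 q [0.24 0.43 1.74 0.   0.97 0.41] F [-0.8 -0.3 -0.1] w 50.0 gf 0.0
10 [0.4713, 0.1752, 0.068, -10] shift [ 0.3  1.5 62.6] turn [-0.19  0.07 -0.01]
```

View pics/chk2.png

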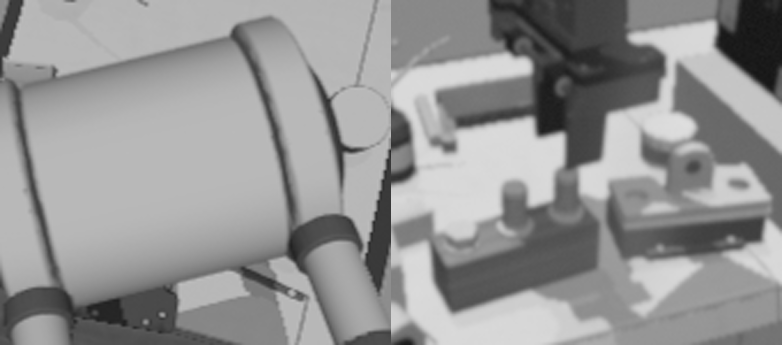

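The bracket sits on the spacer, with holes at (636,193) and (738,184) in the right panel. The gripper is above the right pin, so I'm going down on it.

Emit:
drive_tool:
  force: 45
  plan:
    - {"gripper": -0.1, "tx": 0, "ty": 0.5, "tz": 15, "ax": 0, "ay": 0, "az": 0}
    - {"gripper": -0.1, "tx": 0, "ty": 0.5, "tz": 30, "ax": 0, "ay": 0, "az": 0}
    - {"gripper": -0.1, "tx": 0, "ty": 0.5, "tz": 45, "ax": 0, "ay": 0, "az": 0}
    - {"gripper": -0.1, "tx": 0, "ty": 0.5, "tz": 57, "ax": 0, "ay": 0, "az": 0}
    - {"gripper": -0.1, "tx": 0, "ty": 0.5, "tz": 62, "ax": 0, "ay": 0, "az": 0}
    - {"gripper": 1, "tx": 0, "ty": 0.5, "tz": 62, "ax": 0, "ay": 0, "az": 0}
    - {"gripper": 1, "tx": 0, "ty": 0.5, "tz": 62, "ax": 0, "ay": 0, "az": 0}
    - {"gripper": 1, "tx": 0, "ty": 0.5, "tz": 62, "ax": 0, "ay": 0, "az": 0}
    - {"gripper": 1, "tx": 0, "ty": 0.5, "tz": 62, "ax": 0, "ay": 0, "az": 0}
    - {"gripper": 1, "tx": 0, "ty": 0.5, "tz": 62, "ax": 0, "ay": 0, "az": 0}

```text
time_s: 8.73
tool_pos: [0.4723, 0.1756, 0.0713]
eef_rot: [2.406, 2.019, 0.002]
ft_force: [-0.2, -0.8, 6.6]
gripper_width: 0.254
gripper_force: 45.0
```

Run:
```python
from h import *
from plant import get_state
s=get_state();plan(s,[(10,.4713,.1752,.15,-10)]);print(s['wrist_torque'])
```

```text
t 8.73 now [0.4723 0.1756 0.0713] tooly -10.01 tilt 0.07 q [0.24 0.53 1.8  0.   0.82 0.41] F [-0.2 -0.8  6.6] w 23.1 gf 45.0
10 [0.4713, 0.1752, 0.15, -10] shift [ -0.5  -0.8 -78.7] turn [ 0.06 -0.04 -0.01]
[-0.2119682   0.02490716 -0.01148541]
```

Emit:
drive_tool:
  plan:
    - {"gripper": 1, "tx": 0, "ty": 0, "tz": -15, "ax": 0, "ay": 0, "az": 0}
    - {"gripper": 1, "tx": 0, "ty": 0, "tz": -35, "ax": 0, "ay": 0, "az": 0}
    - {"gripper": 1, "tx": 0, "ty": 0, "tz": -60, "ax": 0, "ay": 0, "az": 0}
    - {"gripper": 1, "tx": 0, "ty": 0, "tz": -85, "ax": 0, "ay": 0, "az": 0}
    - {"gripper": 1, "tx": 0, "ty": 0, "tz": -105, "ax": 0, "ay": 0, "az": 0}
    - {"gripper": 1, "tx": 0, "ty": 0, "tz": -112, "ax": 0, "ay": 0, "az": 0}
    - {"gripper": 1, "tx": 0, "ty": 0, "tz": -112, "ax": 0, "ay": 0, "az": 0}
    - {"gripper": 1, "tx": 0, "ty": 0, "tz": -112, "ax": 0, "ay": 0, "az": 0}
    - {"gripper": 1, "tx": 0, "ty": 0, "tz": -112, "ax": 0, "ay": 0, "az": 0}
    - {"gripper": 1, "tx": 0, "ty": 0, "tz": -112, "ax": 0, "ay": 0, "az": 0}

```text
time_s: 9.57
tool_pos: [0.4712, 0.1753, 0.1813]
eef_rot: [-2.406, -2.019, 0.003]
ft_force: [1.2, -0.6, -1.8]
gripper_width: 0.258
gripper_force: 45.0
```

Run:
```python
from look import *
s=g('scene')
plan(get_state(),[(8,.4193,.0033,.182,0),(8,.4404,.0508,.182,0)])
```

```text
t 9.62 now [0.4713 0.1753 0.1815] tooly -10.0 tilt 0.11 q [0.24 0.36 1.68 0.   1.1  0.41] F [-0.4 -0.1 -1.4] w 23.0 gf 45.0
8 [0.4193, 0.0033, 0.182, 0] shift [-178.4  -21.3   -0.4] turn [ -0.11   0.02 -10.  ]
8 [0.4404, 0.0508, 0.182, 0] shift [-128.    -8.8   -0.4] turn [ -0.11   0.02 -10.  ]
```

Emit:
drive_tool:
  plan:
    - {"gripper": 1, "tx": -15, "ty": -2, "tz": 0, "ax": 0, "ay": 0, "az": -1}
    - {"gripper": 1, "tx": -40, "ty": -5, "tz": 0, "ax": 0, "ay": 0, "az": -3}
    - {"gripper": 1, "tx": -70, "ty": -8, "tz": 0, "ax": 0, "ay": 0, "az": -5}
    - {"gripper": 1, "tx": -100, "ty": -12, "tz": 0, "ax": 0, "ay": 0, "az": -7}
    - {"gripper": 1, "tx": -130, "ty": -16, "tz": 0, "ax": 0, "ay": 0, "az": -9}
    - {"gripper": 1, "tx": -155, "ty": -19, "tz": 0, "ax": 0, "ay": 0, "az": -10}
    - {"gripper": 1, "tx": -172, "ty": -21, "tz": 0, "ax": 0, "ay": 0, "az": -10}
    - {"gripper": 1, "tx": -178.4, "ty": -21.3, "tz": 0, "ax": -0.1, "ay": 0, "az": -10}
    - {"gripper": 1, "tx": -178.4, "ty": -21.3, "tz": 25, "ax": -0.1, "ay": 0, "az": -10}
    - {"gripper": 1, "tx": -178.4, "ty": -21.3, "tz": 50, "ax": -0.1, "ay": 0, "az": -10}

```text
time_s: 10.45
tool_pos: [0.421, 0.0032, 0.1325]
eef_rot: [2.22, 2.217, 0.005]
ft_force: [0.6, 0.1, -2.7]
gripper_width: 0.256
gripper_force: 45.0
```

Run:
```python
from look import *
t=g('top');s=g('scene')
cv2.imwrite("pics/chk3.png",cv2.resize(s[110:230,260:380],None,fx=5,fy=5,interpolation=2))
plan(get_state(),[(8,.4193,.0033,.11,0)])
```

```text
t 10.55 now [0.4181 0.004  0.13  ] tooly -0.02 tilt 0.21 q [-0.13  0.34  1.93  0.    0.88 -0.13] F [-0.7 -0.1 -1.6] w 23.2 gf 45.0
8 [0.4193, 0.0033, 0.11, 0] shift [-0.7  1.3 20. ] turn [-0.2  -0.05 -0.02]
```

View pics/chk3.png

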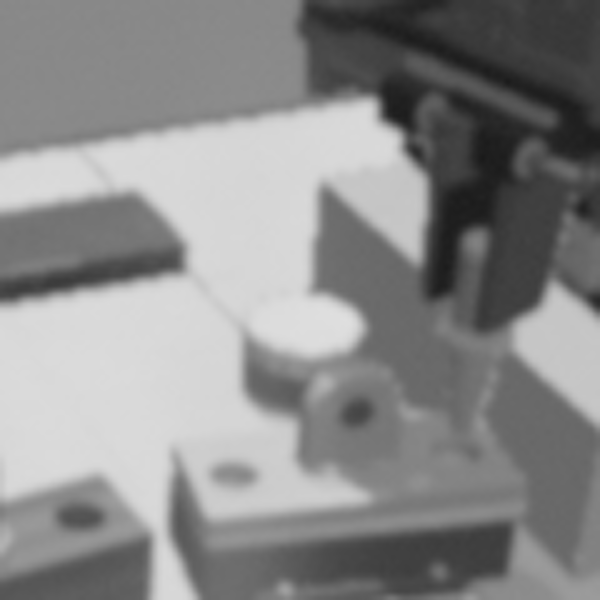

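The pin is upright in the fingers, with its tip at (468,443) just above the bracket's hole at about (465,455). The other hole is at (233,474).

Run:
```python
from h import *
np.set_printoptions(precision=4,suppress=True)
q=lambda x,y:np.array([(x+.5)/5-.5+260,(y+.5)/5-.5+110])
print('tip',plane('scene',q(468,444),.0647))
s=cv2.cvtColor(cv2.imread('pics/chk3.png'),6)
w=s[450:500,195:275];m=w<int(np.percentile(w,50))-25;yy,xx=np.nonzero(m);c=(195+(xx.min()+xx.max())/2,450+(yy.min()+yy.max())/2);print(c)
print('H+ bracket',plane('scene',q(*c),.054),'jig H+ .4615 .0983')
print('tip line pred px',(proj('scene',(.4181,.004,.0647))-[260,110]+.5)*5-.5,'H- px',(proj('scene',(.4193,.0033,.054))-[260,110]+.5)*5-.5)
```

```text
tip [0.4092 0.008  0.0647]
(np.float64(225.5), np.float64(481.0))
H+ bracket [0.4595 0.1043 0.054 ] jig H+ .4615 .0983
tip line pred px [459.5541 431.9252] H- px [455.5575 449.8756]
```

Run:
```python
from h import *
np.set_printoptions(precision=4,suppress=True)
q=lambda x,y:np.array([(x+.5)/5-.5+260,(y+.5)/5-.5+110])
print('H+ br',plane('scene',q(233,474),.054),'H- br',plane('scene',q(465,455),.054))
for P in((.4615,.0983,.054),(.4193,.0033,.054)):print((proj('scene',P)-[260,110]+.5)*5-.5)
import glob
f=sorted(glob.glob('pics/scene_10*'))[-1];s=cv2.cvtColor(cv2.imread(f),6)
print(s[200:212,298:316]); print(s[188:206,345:362])
```

```text
H+ br [0.4617 0.0981 0.054 ] H- br [0.414  0.0028 0.054 ]
[232.8895 474.3832]
[455.5575 449.8756]
[[204 205 205 205 204 204 203 202 203 203 203 204 204 205 205 205 205 205]
 [205 205 205 205 203 200 197 195 195 195 197 199 202 204 205 205 205 205]
 [203 205 205 202 195 187 180 175 175 176 180 186 194 200 202 203 205 205]
 [201 204 203 194 181 165 156 152 150 152 156 164 176 190 199 203 203 204]
 [195 203 201 189 168 150 143 141 141 140 140 144 157 177 194 202 203 204]
 [187 200 200 191 170 153 147 146 145 141 139 141 153 175 193 201 204 203]
 [176 195 201 197 184 171 163 160 158 154 154 157 168 185 197 203 204 204]
 [163 189 200 201 195 190 183 180 176 174 175 181 188 197 201 202 203 204]
 [150 178 196 202 201 199 197 194 193 191 192 195 198 201 202 203 204 204]
 [136 167 191 201 203 202 202 201 200 200 201 202 203 203 204 204 204 205]
 [126 155 184 200 203 203 204 204 203 204 204 203 204 204 204 204 204 204]
 [119 142 174 195 201 204 203 203 204 203 202 201 199 199 199 198 197 197]]
[[106 106 103 109 110 108 106 109 110 113 116 127 135 125 110 106 106]
 [106 106 106 107 109 107 106 
[... 477 characters left out ...]
132 131 128 120 116 116 119 128 135 139 133 122 112 107 106]
 [133 131 129 129 126 122 120 119 121 126 132 135 135 130 118 108 105]
 [132 128 125 124 123 121 118 117 118 120 125 132 135 131 120 111 106]
 [131 125 121 123 122 121 118 114 112 112 117 125 132 131 124 116 110]
 [131 126 125 126 129 127 123 119 111 107 111 121 129 131 128 124 116]
 [131 129 130 132 135 134 132 126 120 112 114 123 129 132 132 129 124]
 [131 132 133 134 136 136 134 131 127 122 123 128 130 130 132 131 128]
 [132 132 132 133 133 134 133 132 130 130 129 130 131 131 131 131 129]
 [134 133 131 131 132 132 132 132 131 130 131 132 132 131 132 132 131]
 [139 135 132 131 132 132 132 133 131 132 131 132 133 132 131 132 131]]
```

Emit:
drive_tool:
  plan:
    - {"gripper": 1, "tx": 0, "ty": 0, "tz": 3, "ax": 0, "ay": 0, "az": 0}
    - {"gripper": 1, "tx": 0, "ty": 0, "tz": 6, "ax": 0, "ay": 0, "az": 0}
    - {"gripper": 1, "tx": 0, "ty": 0, "tz": 9, "ax": 0, "ay": 0, "az": 0}
    - {"gripper": 1, "tx": 0, "ty": 0, "tz": 12, "ax": 0, "ay": 0, "az": 0}
    - {"gripper": 1, "tx": 0, "ty": 0, "tz": 15, "ax": 0, "ay": 0, "az": 0}
    - {"gripper": 1, "tx": 0, "ty": 0, "tz": 18, "ax": 0, "ay": 0, "az": 0}
    - {"gripper": 1, "tx": 0, "ty": 0, "tz": 21, "ax": 0, "ay": 0, "az": 0}
    - {"gripper": 1, "tx": 0, "ty": 0, "tz": 24, "ax": 0, "ay": 0, "az": 0}
    - {"gripper": 1, "tx": 0, "ty": 0, "tz": 27, "ax": 0, "ay": 0, "az": 0}
    - {"gripper": 1, "tx": 0, "ty": 0, "tz": 30, "ax": 0, "ay": 0, "az": 0}

```text
time_s: 11.38
tool_pos: [0.42, 0.0035, 0.1022]
eef_rot: [2.221, 2.221, 0.002]
ft_force: [0.1, -0.4, -1.5]
gripper_width: 0.251
gripper_force: 45.0
```

Run:
```python
from h import *
from plant import get_state
plan(get_state(),[(8,.4193,.0033,.0693,0)])
```

```text
t 11.38 now [0.42   0.0035 0.1022] tooly -0.0 tilt 0.1 q [-0.13  0.39  1.97  0.    0.79 -0.13] F [ 0.1 -0.4 -1.5] w 22.8 gf 45.0
8 [0.4193, 0.0033, 0.0693, 0] shift [-0.2 -0.7 32.9] turn [ 0.1  -0.01 -0.  ]
```

No contact force so far, so I'm continuing at a moderate speed.

Emit:
drive_tool:
  plan:
    - {"gripper": 1, "tx": 0, "ty": 0, "tz": 2, "ax": 0, "ay": 0, "az": 0}
    - {"gripper": 1, "tx": 0, "ty": 0, "tz": 4, "ax": 0, "ay": 0, "az": 0}
    - {"gripper": 1, "tx": 0, "ty": 0, "tz": 6, "ax": 0, "ay": 0, "az": 0}
    - {"gripper": 1, "tx": 0, "ty": 0, "tz": 8, "ax": 0, "ay": 0, "az": 0}
    - {"gripper": 1, "tx": 0, "ty": 0, "tz": 10, "ax": 0, "ay": 0, "az": 0}
    - {"gripper": 1, "tx": 0, "ty": 0, "tz": 12, "ax": 0, "ay": 0, "az": 0}
    - {"gripper": 1, "tx": 0, "ty": 0, "tz": 14, "ax": 0, "ay": 0, "az": 0}
    - {"gripper": 1, "tx": 0, "ty": 0, "tz": 16, "ax": 0, "ay": 0, "az": 0}
    - {"gripper": 1, "tx": 0, "ty": 0, "tz": 16, "ax": 0, "ay": 0, "az": 0}
    - {"gripper": 1, "tx": 0, "ty": 0, "tz": 16, "ax": 0, "ay": 0, "az": 0}

```text
time_s: 12.22
tool_pos: [0.4199, 0.0035, 0.0865]
eef_rot: [2.221, 2.221, 0.002]
ft_force: [-1.0, 0.6, -1.6]
gripper_width: 0.255
gripper_force: 45.0
```

Run:
```python
from h import *
from plant import get_state
s=get_state();plan(s,[(8,.4193,.0033,.0693,0)]);print(s['wrist_torque'])
```

```text
t 12.22 now [0.4199 0.0035 0.0865] tooly 0.0 tilt 0.08 q [-0.13  0.42  1.98  0.    0.74 -0.13] F [-1.   0.6 -1.6] w 23.2 gf 45.0
8 [0.4193, 0.0033, 0.0693, 0] shift [-0.2 -0.7 17.2] turn [ 0.08 -0.    0.  ]
[-0.04886045 -0.0349968   0.02082247]
```

Emit:
drive_tool:
  plan:
    - {"gripper": 1, "tx": 0, "ty": -0.2, "tz": 1.5, "ax": 0, "ay": 0, "az": 0}
    - {"gripper": 1, "tx": 0, "ty": -0.3, "tz": 3, "ax": 0, "ay": 0, "az": 0}
    - {"gripper": 1, "tx": 0, "ty": -0.3, "tz": 4.5, "ax": 0, "ay": 0, "az": 0}
    - {"gripper": 1, "tx": 0, "ty": -0.3, "tz": 6, "ax": 0, "ay": 0, "az": 0}
    - {"gripper": 1, "tx": 0, "ty": -0.3, "tz": 7.5, "ax": 0, "ay": 0, "az": 0}
    - {"gripper": 1, "tx": 0, "ty": -0.3, "tz": 9, "ax": 0, "ay": 0, "az": 0}
    - {"gripper": 1, "tx": 0, "ty": -0.3, "tz": 10, "ax": 0, "ay": 0, "az": 0}
    - {"gripper": 1, "tx": 0, "ty": -0.3, "tz": 11, "ax": 0, "ay": 0, "az": 0}
    - {"gripper": 1, "tx": 0, "ty": -0.3, "tz": 11, "ax": 0, "ay": 0, "az": 0}
    - {"gripper": 1, "tx": 0, "ty": -0.3, "tz": 11, "ax": 0, "ay": 0, "az": 0}

```text
time_s: 13.05
tool_pos: [0.4196, 0.0036, 0.0755]
eef_rot: [2.221, 2.221, 0.002]
ft_force: [-0.0, -1.7, -2.1]
gripper_width: 0.256
gripper_force: 45.0
```

Run:
```python
from h import *
from plant import get_state
s=get_state();plan(s,[(8,.4193,.0033,.0693,0)]);print(s['wrist_torque'])
```

```text
t 13.05 now [0.4196 0.0036 0.0755] tooly -0.0 tilt 0.09 q [-0.13  0.44  1.99  0.    0.71 -0.13] F [-0.  -1.7 -2.1] w 23.3 gf 45.0
8 [0.4193, 0.0033, 0.0693, 0] shift [-0.3 -0.4  6.2] turn [ 0.08 -0.01 -0.  ]
[-0.2828761  -0.10127888  0.0145172 ]
```

Emit:
drive_tool:
  plan:
    - {"gripper": 1, "tx": -0.2, "ty": 0, "tz": 1, "ax": 0, "ay": 0, "az": 0}
    - {"gripper": 1, "tx": -0.3, "ty": 0, "tz": 2, "ax": 0, "ay": 0, "az": 0}
    - {"gripper": 1, "tx": -0.3, "ty": 0, "tz": 3, "ax": 0, "ay": 0, "az": 0}
    - {"gripper": 1, "tx": -0.3, "ty": 0, "tz": 4, "ax": 0, "ay": 0, "az": 0}
    - {"gripper": 1, "tx": -0.3, "ty": 0, "tz": 5, "ax": 0, "ay": 0, "az": 0}
    - {"gripper": 1, "tx": -0.3, "ty": 0, "tz": 5.6, "ax": 0, "ay": 0, "az": 0}
    - {"gripper": 1, "tx": -0.3, "ty": 0, "tz": 6.2, "ax": 0, "ay": 0, "az": 0}
    - {"gripper": 1, "tx": -0.3, "ty": 0, "tz": 6.6, "ax": 0, "ay": 0, "az": 0}
    - {"gripper": 1, "tx": -0.3, "ty": 0, "tz": 6.6, "ax": 0, "ay": 0, "az": 0}
    - {"gripper": 1, "tx": -0.3, "ty": 0, "tz": 6.6, "ax": 0, "ay": 0, "az": 0}

```text
time_s: 13.88
tool_pos: [0.4198, 0.0032, 0.0692]
eef_rot: [2.22, 2.22, 0.002]
ft_force: [-1.9, 1.9, 9.9]
gripper_width: 0.256
gripper_force: 45.0
```

Run:
```python
from h import *
from plant import get_state
s=get_state();plan(s,[(8,.4193,.0033,.0693,0)]);print(s['wrist_torque'])
```

```text
t 13.88 now [0.4198 0.0032 0.0692] tooly 0.0 tilt 0.12 q [-0.14  0.45  2.    0.    0.69 -0.14] F [-1.9  1.9  9.9] w 23.3 gf 45.0
8 [0.4193, 0.0033, 0.0693, 0] shift [ 0.1 -0.5 -0.1] turn [ 0.12 -0.01  0.  ]
[0.25777    0.26689914 0.02569936]
```

Emit:
drive_tool:
  plan:
    - {"gripper": 1, "tx": 0, "ty": 0, "tz": 0.6, "ax": 0, "ay": 0, "az": 0}
    - {"gripper": 1, "tx": 0, "ty": 0, "tz": 0.6, "ax": 0, "ay": 0, "az": 0}
    - {"gripper": 0, "tx": 0, "ty": 0, "tz": 0, "ax": 0, "ay": 0, "az": 0}
    - {"gripper": 0, "tx": 0, "ty": 0, "tz": 0, "ax": 0, "ay": 0, "az": 0}
    - {"gripper": 0, "tx": 0, "ty": 0, "tz": 0, "ax": 0, "ay": 0, "az": 0}
    - {"gripper": 0, "tx": 0, "ty": 0, "tz": 0, "ax": 0, "ay": 0, "az": 0}
    - {"gripper": 0, "tx": 0, "ty": 0, "tz": -20, "ax": 0, "ay": 0, "az": 0}
    - {"gripper": 0, "tx": 0, "ty": 0, "tz": -50, "ax": 0, "ay": 0, "az": 0}
    - {"gripper": 0, "tx": 0, "ty": 0, "tz": -80, "ax": 0, "ay": 0, "az": 0}
    - {"gripper": 0, "tx": 0, "ty": 0, "tz": -90, "ax": 0, "ay": 0, "az": 0}

```text
time_s: 14.72
tool_pos: [0.4207, 0.003, 0.162]
eef_rot: [2.219, 2.219, 0.005]
ft_force: [0.9, -0.6, 0.2]
gripper_width: 0.502
gripper_force: 0.0
```

Run:
```python
from look import *
g('scene');plan(get_state(),[(8,.4803,.2262,.16,-10),(8,.4803,.2262,.125,-10)])
```

```text
t 14.77 now [0.4212 0.003  0.1623] tooly 0.01 tilt 0.38 q [-0.14  0.28  1.89  0.    0.96 -0.14] F [ 1.7 -0.3  2.3] w 45.5 gf 0.0
8 [0.4803, 0.2262, 0.16, -10] shift [223.2  59.1   2.6] turn [ 0.38 -0.   10.01]
8 [0.4803, 0.2262, 0.125, -10] shift [223.2  58.9  37.6] turn [ 0.38 -0.   10.01]
```

Emit:
drive_tool:
  plan:
    - {"gripper": 0, "tx": 15, "ty": 4, "tz": 0, "ax": 0, "ay": 0, "az": 1}
    - {"gripper": 0, "tx": 45, "ty": 12, "tz": 0, "ax": 0, "ay": 0, "az": 2}
    - {"gripper": 0, "tx": 80, "ty": 22, "tz": 0, "ax": 0, "ay": 0, "az": 4}
    - {"gripper": 0, "tx": 115, "ty": 31, "tz": 0, "ax": 0, "ay": 0, "az": 6}
    - {"gripper": 0, "tx": 150, "ty": 41, "tz": 0, "ax": 0, "ay": 0, "az": 8}
    - {"gripper": 0, "tx": 185, "ty": 50, "tz": 0, "ax": 0, "ay": 0, "az": 9}
    - {"gripper": 0, "tx": 210, "ty": 57, "tz": 0, "ax": 0, "ay": 0, "az": 10}
    - {"gripper": 0, "tx": 223, "ty": 60, "tz": 5, "ax": 0, "ay": 0, "az": 10}
    - {"gripper": 0, "tx": 223, "ty": 60, "tz": 25, "ax": 0, "ay": 0, "az": 10}
    - {"gripper": 0, "tx": 223, "ty": 60, "tz": 30, "ax": 0, "ay": 0, "az": 10}

```text
time_s: 15.6
tool_pos: [0.4783, 0.2261, 0.1264]
eef_rot: [2.405, 2.022, -0.003]
ft_force: [-0.3, -0.5, -1.3]
gripper_width: 0.501
gripper_force: 0.0
```

Run:
```python
from look import *
s=g('scene')
cv2.imwrite("pics/chk4.png",cv2.resize(s[120:245,210:370],None,fx=4.8,fy=4.8,interpolation=2))
plan(get_state(),[(8,.4803,.2262,.0705,-10)])
```

```text
t 15.65 now [0.4779 0.2254 0.1264] tooly -9.95 tilt 0.17 q [ 0.33  0.47  1.68 -0.    0.99  0.5 ] F [-0.2 -1.  -1.6] w 45.6 gf 0.0
8 [0.4803, 0.2262, 0.0705, -10] shift [ 1.3  2.4 55.9] turn [-0.13  0.11  0.05]
```

View pics/chk4.png

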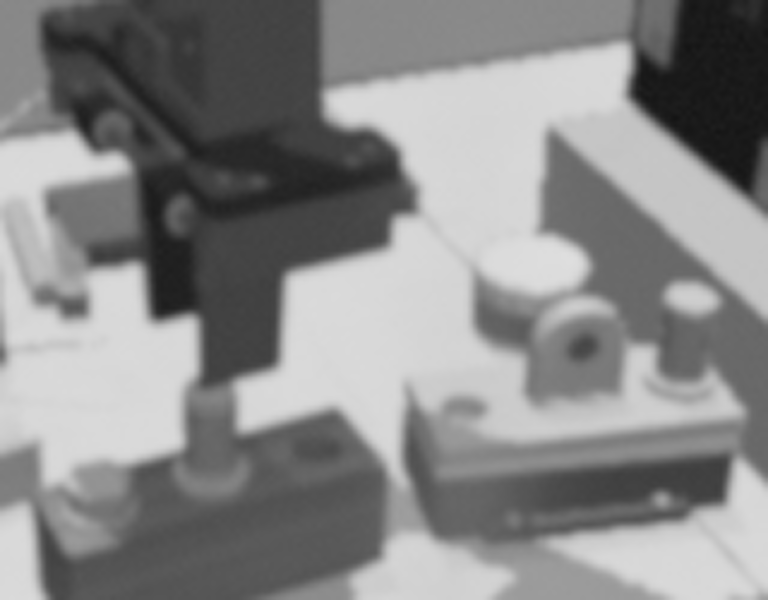

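The first pin stands home at (685,350) with its collar on the bracket. The second pin is at (210,430), under the fingers. Going down on it.

Emit:
drive_tool:
  force: 45
  plan:
    - {"gripper": 0, "tx": 0, "ty": 0.5, "tz": 15, "ax": 0, "ay": 0, "az": 0}
    - {"gripper": 0, "tx": 0, "ty": 0.5, "tz": 30, "ax": 0, "ay": 0, "az": 0}
    - {"gripper": 0, "tx": 0, "ty": 0.5, "tz": 45, "ax": 0, "ay": 0, "az": 0}
    - {"gripper": 0, "tx": 0, "ty": 0.5, "tz": 54, "ax": 0, "ay": 0, "az": 0}
    - {"gripper": 0, "tx": 0, "ty": 0.5, "tz": 57, "ax": 0, "ay": 0, "az": 0}
    - {"gripper": 1, "tx": 0, "ty": 0.5, "tz": 57, "ax": 0, "ay": 0, "az": 0}
    - {"gripper": 1, "tx": 0, "ty": 0.5, "tz": 57, "ax": 0, "ay": 0, "az": 0}
    - {"gripper": 1, "tx": 0, "ty": 0.5, "tz": 57, "ax": 0, "ay": 0, "az": 0}
    - {"gripper": 1, "tx": 0, "ty": 0.5, "tz": 57, "ax": 0, "ay": 0, "az": 0}
    - {"gripper": 1, "tx": 0, "ty": 0.5, "tz": 57, "ax": 0, "ay": 0, "az": 0}

```text
time_s: 16.48
tool_pos: [0.4807, 0.2262, 0.0728]
eef_rot: [2.405, 2.018, 0.004]
ft_force: [-0.0, -1.2, 7.1]
gripper_width: 0.253
gripper_force: 45.0
```

Run:
```python
from h import *
from plant import get_state
plan(get_state(),[(8,.4803,.2262,.18,-10)])
```

```text
t 16.48 now [0.4807 0.2262 0.0728] tooly -9.99 tilt 0.17 q [ 0.33  0.55  1.73 -0.    0.86  0.5 ] F [-0.  -1.2  7.1] w 23.1 gf 45.0
8 [0.4803, 0.2262, 0.18, -10] shift [ 0.000e+00 -1.000e-01 -1.072e+02] turn [ 0.16 -0.05  0.01]
```

Run:
```python
from h import *
from plant import get_state
plan(get_state(),[(8,.4615,.0983,.155,-10)])
```

```text
t 16.48 now [0.4807 0.2262 0.0728] tooly -9.99 tilt 0.17 q [ 0.33  0.55  1.73 -0.    0.86  0.5 ] F [-0.  -1.2  7.1] w 23.1 gf 45.0
8 [0.4615, 0.0983, 0.155, -10] shift [-129.2    3.6  -82.3] turn [ 0.16 -0.05  0.01]
```

Emit:
drive_tool:
  plan:
    - {"gripper": 1, "tx": 0, "ty": 0, "tz": -15, "ax": 0, "ay": 0, "az": 0}
    - {"gripper": 1, "tx": 0, "ty": 0, "tz": -40, "ax": 0, "ay": 0, "az": 0}
    - {"gripper": 1, "tx": 0, "ty": 0, "tz": -68, "ax": 0, "ay": 0, "az": 0}
    - {"gripper": 1, "tx": 0, "ty": 0, "tz": -82, "ax": 0, "ay": 0, "az": 0}
    - {"gripper": 1, "tx": -15, "ty": 0.4, "tz": -83, "ax": 0, "ay": 0, "az": 0}
    - {"gripper": 1, "tx": -45, "ty": 1.2, "tz": -83, "ax": 0, "ay": 0, "az": 0}
    - {"gripper": 1, "tx": -80, "ty": 2.2, "tz": -83, "ax": 0, "ay": 0, "az": 0}
    - {"gripper": 1, "tx": -110, "ty": 3, "tz": -83, "ax": 0, "ay": 0, "az": 0}
    - {"gripper": 1, "tx": -129, "ty": 3.6, "tz": -83, "ax": 0.15, "ay": 0, "az": 0}
    - {"gripper": 1, "tx": -129, "ty": 3.6, "tz": -70, "ax": 0.15, "ay": 0, "az": 0}

```text
time_s: 17.32
tool_pos: [0.4616, 0.0957, 0.1436]
eef_rot: [2.408, 2.016, 0.002]
ft_force: [1.6, 1.0, -1.5]
gripper_width: 0.255
gripper_force: 45.0
```

Run:
```python
from look import *
s=g('scene');plan(get_state(),[(8,.4615,.0983,.120,-10)])
st=get_state();p=st['tool_pos'].copy();p[2]-=.0668
print(proj('scene',p),proj('scene',(.4615,.0983,.054)))
cv2.imwrite("pics/chk5.png",cv2.resize(s[120:230,270:380],None,fx=5,fy=5,interpolation=2))
```

```text
t 17.37 now [0.4606 0.0968 0.1408] tooly -10.13 tilt 0.08 q [0.08 0.38 1.8  0.   0.96 0.26] F [-0.7 -0.5 -5.5] w 23.0 gf 45.0
8 [0.4615, 0.0983, 0.12, -10] shift [ 1.6  0.7 20.8] turn [-0.08 -0.01 -0.13]
[307.55788524 196.99852126] [306.17790772 204.47664801]
```

View pics/chk5.png

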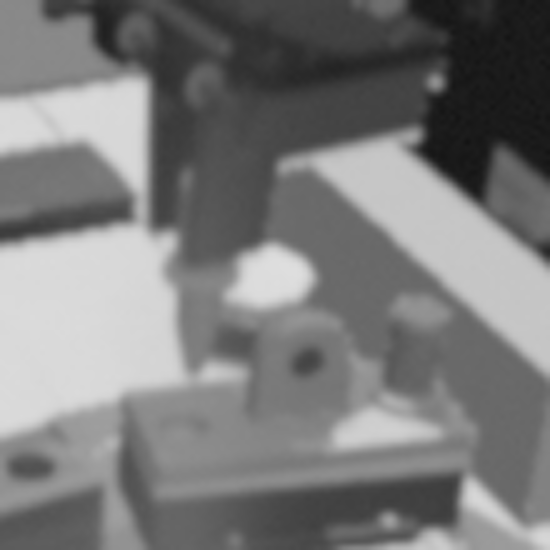

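The pin tip at (192,370) hangs over the second hole at (187,424). Lowering.

Emit:
drive_tool:
  plan:
    - {"gripper": 1, "tx": 0, "ty": 0, "tz": 6, "ax": 0, "ay": 0, "az": 0}
    - {"gripper": 1, "tx": 0, "ty": 0, "tz": 12, "ax": 0, "ay": 0, "az": 0}
    - {"gripper": 1, "tx": 0, "ty": 0, "tz": 18, "ax": 0, "ay": 0, "az": 0}
    - {"gripper": 1, "tx": 0, "ty": 0, "tz": 23, "ax": 0, "ay": 0, "az": 0}
    - {"gripper": 1, "tx": 0, "ty": 0, "tz": 27, "ax": 0, "ay": 0, "az": 0}
    - {"gripper": 1, "tx": 0, "ty": 0, "tz": 30, "ax": 0, "ay": 0, "az": 0}
    - {"gripper": 1, "tx": 0, "ty": 0, "tz": 32, "ax": 0, "ay": 0, "az": 0}
    - {"gripper": 1, "tx": 0, "ty": 0, "tz": 34, "ax": 0, "ay": 0, "az": 0}
    - {"gripper": 1, "tx": 0, "ty": 0, "tz": 36, "ax": 0, "ay": 0, "az": 0}
    - {"gripper": 1, "tx": 0, "ty": 0, "tz": 38, "ax": 0, "ay": 0, "az": 0}

```text
time_s: 18.2
tool_pos: [0.4613, 0.0985, 0.104]
eef_rot: [-2.406, -2.019, 0.0]
ft_force: [0.2, -0.6, -1.8]
gripper_width: 0.253
gripper_force: 45.0
```

Run:
```python
from h import *
from plant import get_state
s=get_state();plan(s,[(8,.4615,.0983,.0708,-10)]);print(s['wrist_torque'])
```

```text
t 18.2 now [0.4613 0.0985 0.104 ] tooly -10.0 tilt 0.05 q [0.08 0.44 1.84 0.   0.86 0.26] F [ 0.2 -0.6 -1.8] w 23.1 gf 45.0
8 [0.4615, 0.0983, 0.0708, -10] shift [-0.2  0.2 33.2] turn [-0.04 -0.03  0.  ]
[-0.01040207 -0.06226078 -0.03809177]
```

Emit:
drive_tool:
  plan:
    - {"gripper": 1, "tx": 0, "ty": 0, "tz": 1.5, "ax": 0, "ay": 0, "az": 0}
    - {"gripper": 1, "tx": 0, "ty": 0, "tz": 3, "ax": 0, "ay": 0, "az": 0}
    - {"gripper": 1, "tx": 0, "ty": 0, "tz": 5, "ax": 0, "ay": 0, "az": 0}
    - {"gripper": 1, "tx": 0, "ty": 0, "tz": 7, "ax": 0, "ay": 0, "az": 0}
    - {"gripper": 1, "tx": 0, "ty": 0, "tz": 9, "ax": 0, "ay": 0, "az": 0}
    - {"gripper": 1, "tx": 0, "ty": 0, "tz": 11, "ax": 0, "ay": 0, "az": 0}
    - {"gripper": 1, "tx": 0, "ty": 0, "tz": 13, "ax": 0, "ay": 0, "az": 0}
    - {"gripper": 1, "tx": 0, "ty": 0, "tz": 15, "ax": 0, "ay": 0, "az": 0}
    - {"gripper": 1, "tx": 0, "ty": 0, "tz": 16, "ax": 0, "ay": 0, "az": 0}
    - {"gripper": 1, "tx": 0, "ty": 0, "tz": 16, "ax": 0, "ay": 0, "az": 0}

```text
time_s: 19.03
tool_pos: [0.461, 0.0985, 0.0878]
eef_rot: [-2.406, -2.019, 0.001]
ft_force: [0.7, -1.0, -1.9]
gripper_width: 0.256
gripper_force: 45.0
```

Run:
```python
from h import *
from plant import get_state
s=get_state();plan(s,[(8,.4615,.0983,.0708,-10)]);print(s['wrist_torque'])
```

```text
t 19.03 now [0.461  0.0985 0.0878] tooly -10.0 tilt 0.08 q [0.08 0.47 1.86 0.   0.82 0.26] F [ 0.7 -1.  -1.9] w 23.3 gf 45.0
8 [0.4615, 0.0983, 0.0708, -10] shift [-0.1  0.5 17. ] turn [-0.08 -0.02  0.  ]
[-0.19189668 -0.29570447 -0.00508825]
```

Emit:
drive_tool:
  plan:
    - {"gripper": 1, "tx": 0, "ty": 0.2, "tz": 1.5, "ax": 0, "ay": 0, "az": 0}
    - {"gripper": 1, "tx": 0, "ty": 0.2, "tz": 3, "ax": 0, "ay": 0, "az": 0}
    - {"gripper": 1, "tx": 0, "ty": 0.2, "tz": 4.5, "ax": 0, "ay": 0, "az": 0}
    - {"gripper": 1, "tx": 0, "ty": 0.2, "tz": 6, "ax": 0, "ay": 0, "az": 0}
    - {"gripper": 1, "tx": 0, "ty": 0.2, "tz": 7.5, "ax": 0, "ay": 0, "az": 0}
    - {"gripper": 1, "tx": 0, "ty": 0.2, "tz": 9, "ax": 0, "ay": 0, "az": 0}
    - {"gripper": 1, "tx": 0, "ty": 0.2, "tz": 10, "ax": 0, "ay": 0, "az": 0}
    - {"gripper": 1, "tx": 0, "ty": 0.2, "tz": 11, "ax": 0, "ay": 0, "az": 0}
    - {"gripper": 1, "tx": 0, "ty": 0.2, "tz": 11, "ax": 0, "ay": 0, "az": 0}
    - {"gripper": 1, "tx": 0, "ty": 0.2, "tz": 11, "ax": 0, "ay": 0, "az": 0}

```text
time_s: 19.87
tool_pos: [0.4612, 0.0985, 0.0769]
eef_rot: [-2.406, -2.019, 0.001]
ft_force: [0.1, -1.2, -3.7]
gripper_width: 0.252
gripper_force: 45.0
```

Run:
```python
from h import *
from plant import get_state
s=get_state();plan(s,[(8,.4615,.0983,.0708,-10)]);print(s['wrist_torque'])
```

```text
t 19.87 now [0.4612 0.0985 0.0769] tooly -10.0 tilt 0.08 q [0.08 0.49 1.87 0.   0.79 0.26] F [ 0.1 -1.2 -3.7] w 22.9 gf 45.0
8 [0.4615, 0.0983, 0.0708, -10] shift [-0.1  0.3  6.1] turn [-0.08 -0.02 -0.  ]
[-0.20595276 -0.24172639  0.00546389]
```

Emit:
drive_tool:
  plan:
    - {"gripper": 1, "tx": -0.1, "ty": 0, "tz": 1, "ax": 0, "ay": 0, "az": 0}
    - {"gripper": 1, "tx": -0.1, "ty": 0, "tz": 2, "ax": 0, "ay": 0, "az": 0}
    - {"gripper": 1, "tx": -0.1, "ty": 0, "tz": 3, "ax": 0, "ay": 0, "az": 0}
    - {"gripper": 1, "tx": -0.1, "ty": 0, "tz": 4, "ax": 0, "ay": 0, "az": 0}
    - {"gripper": 1, "tx": -0.1, "ty": 0, "tz": 5, "ax": 0, "ay": 0, "az": 0}
    - {"gripper": 1, "tx": -0.1, "ty": 0, "tz": 5.6, "ax": 0, "ay": 0, "az": 0}
    - {"gripper": 1, "tx": -0.1, "ty": 0, "tz": 6.2, "ax": 0, "ay": 0, "az": 0}
    - {"gripper": 1, "tx": -0.1, "ty": 0, "tz": 6.8, "ax": 0, "ay": 0, "az": 0}
    - {"gripper": 1, "tx": -0.1, "ty": 0, "tz": 7, "ax": 0, "ay": 0, "az": 0}
    - {"gripper": 1, "tx": -0.1, "ty": 0, "tz": 7, "ax": 0, "ay": 0, "az": 0}

```text
time_s: 20.7
tool_pos: [0.4615, 0.0984, 0.0707]
eef_rot: [-2.406, -2.019, -0.0]
ft_force: [-1.8, 0.2, 16.6]
gripper_width: 0.254
gripper_force: 45.0
```

Run:
```python
from h import *
from plant import get_state
s=get_state();plan(s,[(8,.4615,.0983,.0708,-10)]);print(s['wrist_torque'])
```

```text
t 20.7 now [0.4615 0.0984 0.0707] tooly -10.0 tilt 0.04 q [0.08 0.5  1.87 0.   0.77 0.26] F [-1.8  0.2 16.6] w 23.1 gf 45.0
8 [0.4615, 0.0983, 0.0708, -10] shift [-0.1 -0.  -0.1] turn [-0.01 -0.03 -0.  ]
[-0.0927584   0.51107259  0.01105924]
```

Seated: 16.6 N upward at the expected height. Release and lift clear.

Emit:
drive_tool:
  plan:
    - {"gripper": 0, "tx": 0, "ty": 0, "tz": -0.3, "ax": 0, "ay": 0, "az": 0}
    - {"gripper": 0, "tx": 0, "ty": 0, "tz": -0.4, "ax": 0, "ay": 0, "az": 0}
    - {"gripper": 0, "tx": 0, "ty": 0, "tz": -0.4, "ax": 0, "ay": 0, "az": 0}
    - {"gripper": 0, "tx": 0, "ty": 0, "tz": -0.4, "ax": 0, "ay": 0, "az": 0}
    - {"gripper": 0, "tx": 0, "ty": 0, "tz": -15, "ax": 0, "ay": 0, "az": 0}
    - {"gripper": 0, "tx": 0, "ty": 0, "tz": -40, "ax": 0, "ay": 0, "az": 0}
    - {"gripper": 0, "tx": 0, "ty": 0, "tz": -75, "ax": 0, "ay": 0, "az": 0}
    - {"gripper": 0, "tx": 0, "ty": 0, "tz": -110, "ax": 0, "ay": 0, "az": 0}
    - {"gripper": 0, "tx": 0, "ty": 0, "tz": -140, "ax": 0, "ay": 0, "az": 0}
    - {"gripper": 0, "tx": 0, "ty": 0, "tz": -150, "ax": 0, "ay": 0, "az": 0}

```text
time_s: 21.53
tool_pos: [0.463, 0.0984, 0.2241]
eef_rot: [2.405, 2.018, 0.006]
ft_force: [1.0, -0.0, 0.7]
gripper_width: 0.497
gripper_force: 0.0
```

Run:
```python
from look import *
s=g('scene');plan(get_state(),[])
cv2.imwrite("pics/chk6.png",cv2.resize(s[120:245,210:370],None,fx=4.8,fy=4.8,interpolation=2))
```

```text
t 21.58 now [0.4632 0.0985 0.2241] tooly -9.99 tilt 0.3 q [0.08 0.27 1.69 0.   1.17 0.26] F [1.5 0.7 3. ] w 45.9 gf 0.0
```

View pics/chk6.png

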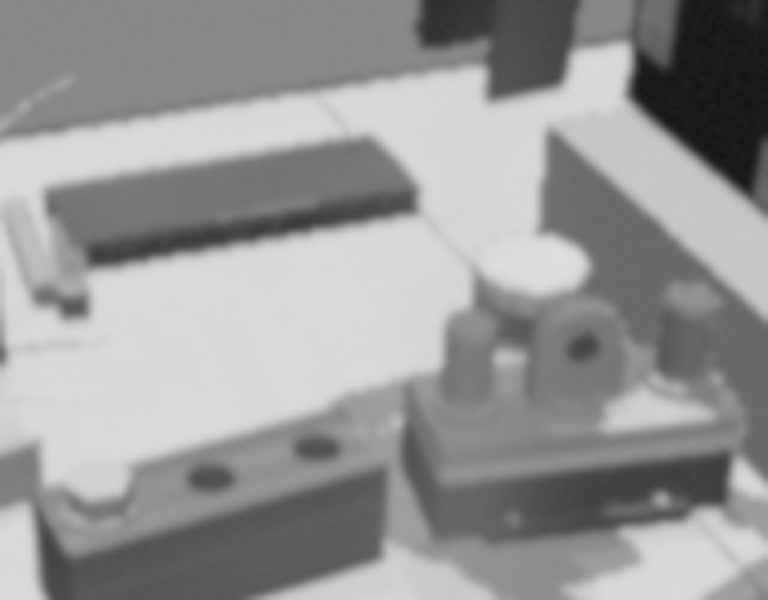

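Both pins stand in the bracket with collars down, at (470,355) and (690,340). The bolt is still in the rack and the tin is where it was. The seating heights matched the expected values to 0.1 mm, so I'm handing in.

```bash
python3 -c "
from plant import job
print(job.finish_job())"
```

```text
the job is handed in; nothing more can be done
None
```

I handed the job in at about 21.6 s: the bracket is on the spacer and both tapered pins seated at the expected height, with the bolt still in the rack and no contact with anything else.

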